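# Release the flower press: loosen the wing nut and swing the eyebolt out

### The arm

A 6-joint arm with a two-finger parallel gripper is mounted at the origin on the work surface. World frame = base frame: x ahead of the robot, y to its left, z up, the work surface at z = 0. Lengths are in mm, angles in rad, forces in N, time in s.
With the tool pointing down it reaches from about 275 to 750 mm from the base axis. Payload 10.2 kg.
Tool frame: the origin (TCP) lies at the very end of the fingers, on their centre line; the grasp point (between the pads) lies 19 mm behind it; z points along the fingers, x is the direction in which the jaws open and shut, and the axes are right-handed (so a half turn about z gives the same grasp; the last joint's range is limited). The gripper opens to 85 mm and grips with 20 to 120 N. Pads are 22 mm wide; open, the fingers measure 114 mm over their backs; the gripper's body (76 mm by 85 mm) begins 54 mm behind the grasp point. The pads swing forward as they close: fully open they stand 13 mm farther back than shut.
Start: joints at [1.069, 0.313, 1.498, -0, 1.331, -0.223], TCP at [144.494, 504.73, 231.294] pointing down, gripper open.
Joint ranges: [-2.94, 2.94], [-0.97, 2.17], [0.19, 2.56], [-1.23, 4.37], [0.02, 3.11], [-2.88, 2.88]. Speed limits (rad/s): [2.39, 2.39, 3.01, 3.14, 3.14, 3.14].

### API

Orientations are given as a unit quaternion [w, x, y, z].
In Python, from rig import ctrl, cams gives the robot as it stands.
- The arm moves only by the tool play_rows, never from a script. Its argument "steps" is a list of rows, each a list of 2 entries, a list of its own where there are three numbers: the shift along the tool's x, y, z normalised to -1 to 1, where 1 is 0.75 m, then the turn, a rotation vector about the tool's x, y, z normalised to -1 to 1, where 1 is 45 degrees. A call has 1 to 20 rows; each row shifts and turns the commanded pose from where the row before left it, along the tool's axes as they then stand; what a row does not reach is not made up. A row lasts 1/10 s, in which the tool goes at most 50 mm and 8.59 degrees, less where a joint would pass 70% of its speed; a pose out of reach is approached as far as the arm can. A call with a number of a shift or a turn outside -1 to 1 is refused whole. A call with a gripper value outside its range is refused whole. "grip" is the closure, from 0 (fully open) to 1 (shut), set as the call begins (left out, the last holds). The fingers move at their own pace and stop on an object; "squeeze" is the grip in N (left out, the last holds). Time passes only in rows, so rows that do not move let the fingers close. It gives the time, the measured TCP pose, the force and the opening at its end, in the units of the state.
- ctrl.sense(): the state, without advancing time (a new reading comes with each control period).
- cams.capture(name): name is "scene" or "side" or "wrist"; returns the picture (400x640x3 uint8, red, green, blue); there is no depth.
- cams.camera_info(name): a dict with "fx", "fy", "cx", "cy" (pixels), "xyz" and "attitude" of the camera in the world. Camera axes: x right, y up, looking along -z (the intrinsics and any distortion apply to the point x, -y, -z); pixel columns grow to the right and rows downward; lengths in mm; the calibration is good to about 2 mm. The wrist camera is an equidistant fisheye: a pixel r from the principal point sees the ray r / f radians off the axis. A picture is of the moment at which its call begins: read the wrist's pose just before it. camera_info takes no time and is no camera call; for the wrist camera it gives the pose at the moment of the call.
- ctrl.finish_job(): hands the job in, once; it reports no verdict.
Trained networks look in the newest picture that a camera, given by its name, has taken for a name from the list of things; names that differ only in an ending like _2 or _b are one class to them, and where a whole thing is asked for, a point or a joint stands for the part that bears it (a point fixed in the world has none). Each returns a list of dicts, best first, with "p" (0 to 1); they miss things now and then, are a little off and sometimes report something else, mostly with a low value. They report only what shows in the picture. A call takes as long as a camera call.
- cams.search_frame(camera, thing): "rect" ([centre column, centre row, width, height] in pixels, round what is visible of it).
- cams.tip_of(camera, thing): "pixel" ([column, row] in pixels: a listed point, or the origin of a listed thing).
The state is a dict: "time_s": time; "joints": joint angles; "dq": joint speeds; "tau": joint torques, N m; "eef_pos": TCP position; "ee_rot": TCP orientation; "force": force on the tool from outside, world axes, zero at the start; "wrist_torque": the same for the moment, N m; "grip_width": opening from 0.0 (shut) to 1.0 (fully open).
Only numpy, scipy, OpenCV 4.12 (cv2) and the standard library are available. Lean on these libraries where they do the work, as an engineer would, in place of code of your own. Each camera call takes 0.05 s, during which the arm holds its last target.

### The job

Release the wooden flower press: unscrew the wing nut (counter-clockwise seen from above) only until it just clears the raised lip of the slotted steel lug, at most 5 mm above the lip, then swing the hinged eyebolt out of the slot and down to its stop, and leave it there. The lid springs up by an unknown few millimetres as you loosen, so feel whether the bolt is free: do not pry the nut against the lug or press hard on the lid (keep below 25 N), and leave the other things on the table where they are.

Things in the scene. Friction and masses are not known exactly. Their poses are not given: they have to be found in the camera images.
- press: Flower press, fixed to the table: plywood base 170 (x) x 220 (y) mm, lid of the same outline, shut top 88 mm up. Origin under its centre, on the table; z up. Lid hinged along the +x edge; eyebolt and lug at the middle of the -x edge. The eyebolt swings out towards -x.
- pin (a point): Hinge pin of the eyebolt, 28 mm above the table, in a steel clevis on the press base. Axes turn with the bolt: z along the 8 mm shank to its free end (100 mm from the pin), y along the pin, x towards the lid while the bolt is upright. Sideways (y) the bolt is rigid.
- eyebolt (a joint): Swing angle of the eyebolt (rad): 0 upright in the slot of the lug, growing as it swings out and down; stop at 1.35, nearly level. Stiff hinge (0.12 N m, plus the weight): it stays upright or half tilted when left, so push it all the way to the stop.
- wingnut: Steel wing nut, seated on the lug at first. Origin on the bolt axis at the underside of its round foot (20 mm wide, 6 mm thick; neck 12 mm wide above it). z up the bolt, x along the wings: together 48 mm long, 12 mm thick, from 8 to 34 mm above the origin. Counter-clockwise from above raises it 2.4 mm per rad, against 0.1 N m; it is free after 1 to 5 rad.
- lug (a point): Point on the flat top of the slotted steel lug, on the axis of the upright bolt; the nut sits on this face. x towards the lid's hinge, z up. Lug 44 mm wide, 8 mm thick, slot 11 mm wide, open to -x. Across the prong ends, 10 to 12.5 mm to -x, a lip 2.5 mm high catches the nut's foot: the bolt comes free with the nut about 3.7 mm above this face; above 7.5 mm is too far.
- lid: Plywood lid 170 x 220 x 18 mm. Origin: middle of its hinged edge, underside; it lies towards -x, z up. A sprung hinge pushes it up: the lug follows the nut by an amount unknown beforehand (1 to 8 mm at the lug, 190 mm from the hinge), then stays while the nut rises off it. A finger's touch presses it down again (2 mm per N at the lug).
- jar: Bystander, to be left alone: closed glass jar, 72 mm wide, 85 mm tall; origin at the centre of its underside.
- glue: Bystander, to be left alone: small white glue bottle, 36 mm wide, 100 mm tall; origin at the centre of its underside.
- tape: Bystander, to be left alone: roll of clear tape, 64 mm wide, 20 mm high; origin at the centre of its underside.
- stapler: Bystander, to be left alone: stapler, 130 mm long, 45 mm high; origin at the centre of its underside.
- cardpack: Bystander, to be left alone: pack of cards, 90 x 130 x 18 mm; origin at the centre of its underside.
- ruler: Bystander, to be left alone: steel ruler, 300 x 30 x 4 mm; origin at the centre of its underside.
- spool: Bystander, to be left alone: wooden spool, 48 mm wide, 34 mm high; origin at the centre of its underside.
- stamp: Bystander, to be left alone: wooden hand stamp, 32 mm wide, 66 mm high; origin at the centre of its underside.

How it is judged:
By the outcome, as a careful person would: the job done as asked, in the order asked, and still so for the second after the job is handed in, with the robot touching nothing.
It also fails if it takes over 67 s, if anything falls off the work surface, if the arm or the gripper's body presses on something with over 40 N, if the wrist force passes 120 N, or if a joint passes its speed limit or range.

## Working session

There is one attempt and no reset: what is moved stays moved. The work goes in short steps, Python scripts to look and compute and a tool call to move; the robot and the scene stay as the last step left them, time stands still between calls to the robot, and variables do not carry over. Pictures are saved under pics/ and viewed, and the job is handed in when it is done.

Besides the shell and the picture viewer there is one more tool, called after ">>>" in YAML: its name, and indented under it one key for each argument. play_rows: Moves the arm, as the interface text tells. Its arguments: {"type":"object","properties":{"steps":{"type":"array"},"grip":{"type":"number"},"squeeze":{"type":"number"}},"required":["steps"]}

```bash
mkdir -p pics; ls; cat > h.py <<'E'
import numpy as np, cv2
from rig import ctrl, cams
from scipy.spatial.transform import Rotation as R
def rot(q): return R.from_quat([q[1],q[2],q[3],q[0]])
def snap(n,f):
    im=cams.capture(n); cv2.imwrite('pics/'+f,im[:,:,::-1]); return im
E
python3 - <<'E'
from h import *
for n in ['scene','side','wrist']:
    print(n,cams.camera_info(n)); snap(n,n+'0.png')
    for t in ['wingnut','lug','pin','press','eyebolt','lid']:
        print(t,cams.tip_of(n,t)[:2],cams.search_frame(n,t)[:1])
print(ctrl.sense())
E
```

```text
pics
scene {'fx': 374.60277627822256, 'fy': 374.60277627822256, 'cx': 323.8977349884641, 'cy': 198.6987681148581, 'xyz': array([1336.91516672,  177.10942676,  603.95144926]), 'attitude': array([0.50200887, 0.28766038, 0.39037032, 0.7161352 ])}
wingnut [] [{'rect': [366.1, 191.2, 19.9, 11.1], 'p': 0.65}]
lug [{'pixel': [365.0, 196.3], 'p': 0.83}, {'pixel': [300.4, 183.6], 'p': 0.15}] [{'rect': [395.6, 227.2, 106.0, 67.1], 'p': 0.73}]
pin [] []
press [{'pixel': [395.4, 241.9], 'p': 0.59}] [{'rect': [396.6, 232.6, 113.1, 97.5], 'p': 0.68}]Traceback (most recent call last):
  File "<stdin>", line 5, in <module>
ValueError: it knows: cardpack, glue, jar, lid, lug, pin, press, ruler, spool, stamp, stapler, tape, wingnut
```

```bash
python3 - <<'E'
from h import *
for n in ['scene','side','wrist']:
    print(n,cams.camera_info(n)); snap(n,n+'0.png')
    for t in ['wingnut','lug','pin','press','lid']:
        print(t,cams.tip_of(n,t)[:2],cams.search_frame(n,t)[:1])
print(ctrl.sense())
E
```

```text
scene {'fx': 374.60277627822256, 'fy': 374.60277627822256, 'cx': 323.8977349884641, 'cy': 198.6987681148581, 'xyz': array([1336.91516672,  177.10942676,  603.95144926]), 'attitude': array([0.50200887, 0.28766038, 0.39037032, 0.7161352 ])}
wingnut [] [{'rect': [368.1, 192.0, 20.1, 12.0], 'p': 0.66}]
lug [{'pixel': [364.0, 196.7], 'p': 0.66}, {'pixel': [391.0, 245.3], 'p': 0.29}] [{'rect': [397.8, 225.9, 111.5, 68.9], 'p': 0.58}]
pin [] [{'rect': [367.8, 192.2, 25.2, 13.3], 'p': 0.63}]
press [{'pixel': [394.4, 243.4], 'p': 0.79}] [{'rect': [398.1, 230.0, 112.9, 96.0], 'p': 0.56}]
lid [{'pixel': [430.2, 232.8], 'p': 0.85}] [{'rect': [397.5, 222.6, 108.6, 72.6], 'p': 0.7}]
side {'fx': 375.2578404448138, 'fy': 375.2578404448138, 'cx': 316.5166538308822, 'cy': 204.10255478902732, 'xyz': array([ 164.76811079, -529.42074205,  836.69852391]), 'attitude': array([ 0.88414167,  0.31347328, -0.1181473 , -0.32568271])}
wingnut [{'pixel': [282.2, 190.6], 'p': 0.49}] [{'rect': [281.2, 185.5, 19.2, 16.8], 'p': 0.58}]
lug [{'pixel': [282.9, 187.9], 'p': 0.97}] [{'rect': [278.9, 170.2, 88.2, 60.3], 'p'
[... 642 characters left out ...]
18.8], 'p': 0.7}]
lid [] []
{'time_s': 2.1, 'joints': array([ 1.06858382e+00,  3.12909034e-01,  1.49771981e+00, -2.63030746e-05,
        1.33100821e+00, -2.23418353e-01]), 'dq': array([ 0.0018098 ,  0.00066777,  0.00113917,  0.00037912, -0.00046768,
       -0.00042835]), 'tau': array([ 7.06432584e-04, -4.12176633e+01, -2.59889692e+01, -1.87077708e-04,
        6.46123644e-04,  5.95490889e-06]), 'eef_pos': array([144.50318744, 504.71648068, 231.28208579]), 'ee_rot': array([ 2.07568608e-05,  7.98495635e-01,  6.02000599e-01, -1.50097444e-05]), 'force': array([-0.52212451,  0.10633275,  0.08080768]), 'wrist_torque': array([ 0.04009691, -0.01594992, -0.02977054]), 'grip_width': 1.0008585538519543}
```

View pics/scene0.png

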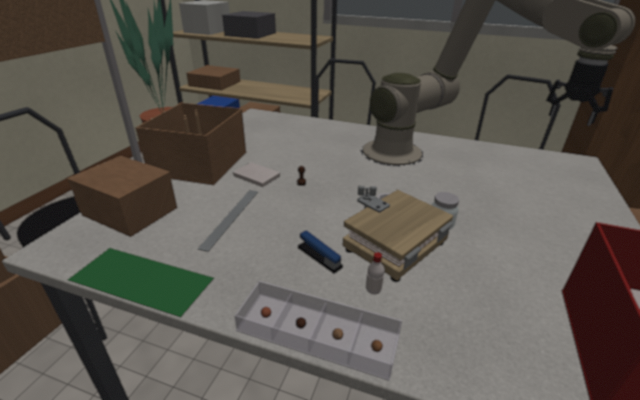

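View pics/side0.png

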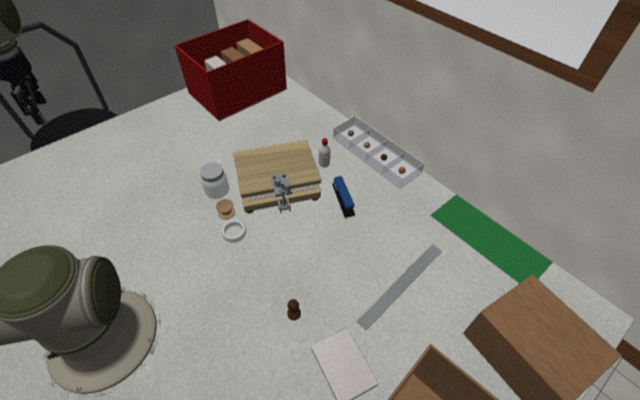

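View pics/wrist0.png

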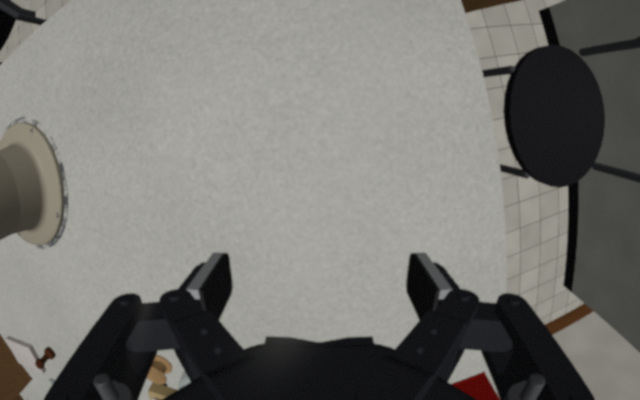

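```bash
cat >> h.py <<'E'
def ray(n,px,info=None):
    c=info or cams.camera_info(n); u=(px[0]-c['cx'])/c['fx']; v=(px[1]-c['cy'])/c['fy']
    if n=='wrist':
        r=np.hypot(u,v); d=np.array([np.sin(r)*u/r,-np.sin(r)*v/r,-np.cos(r)]) if r>0 else np.array([0,0,-1.])
    else: d=np.array([u,-v,-1.]); d/=np.linalg.norm(d)
    return np.array(c['xyz']),rot(c['attitude']).apply(d)
def atz(n,px,z):
    o,d=ray(n,px); return o+d*(z-o[2])/d[2]
def tri(*obs):
    A=np.zeros((3,3));b=np.zeros(3);L=[]
    for o,d in obs:
        P=np.eye(3)-np.outer(d,d);A+=P;b+=P@o;L.append((o,d))
    x=np.linalg.solve(A,b); return x,[np.linalg.norm(np.cross(x-o,d)) for o,d in L]
def proj(n,X,c=None):
    c=c or cams.camera_info(n); p=rot(c['attitude']).inv().apply(np.array(X,float)-c['xyz']); p=p*[1,-1,-1]
    if n=='wrist':
        t=np.arctan2(np.hypot(p[0],p[1]),p[2]); k=t/np.hypot(p[0],p[1]); return np.array([c['cx']+c['fx']*k*p[0],c['cy']+c['fy']*k*p[1]])
    return np.array([c['cx']+c['fx']*p[0]/p[2],c['cy']+c['fy']*p[1]/p[2]])
E
python3 - <<'E'
from h import *
print('lug',tri(ray('scene',[364.5,196.5]),ray('side',[282.9,187.9])))
print('press',tri(ray('scene',[395,242.5]),ray('side',[274.2,185.5])))
print('lid',tri(ray('scene',[430.2,232.8]),ray('side',[271.4,151.1])))
print('pin@28',atz('side',[285.8,205.7],28))
for n,f,b in [('scene','scene0',(330,170,470,290)),('side','side0',(190,120,370,260))]:
    im=cv2.imread(f'pics/{f}.png')[b[1]:b[3],b[0]:b[2]]
    cv2.imwrite(f'pics/{n}_crop.png',cv2.resize(im,None,fx=4.4,fy=4.2 if n=='side' else 4.4,interpolation=cv2.INTER_CUBIC))
E
```

```text
lug (array([524.99854705,  17.06565647, 102.61809774]), [np.float64(3.2669578937838186), np.float64(3.2669578937837502)])
press (array([558.73797569, 113.89003311,   5.28463868]), [np.float64(3.589129463405829), np.float64(3.5891294634057624)])
lid (array([598.07734575, 184.85379836,  77.88644863]), [np.float64(6.671964623735063), np.float64(6.6719646237351595)])
pin@28 [527.00043193  19.01195095  28.        ]
```

View pics/scene_crop.png

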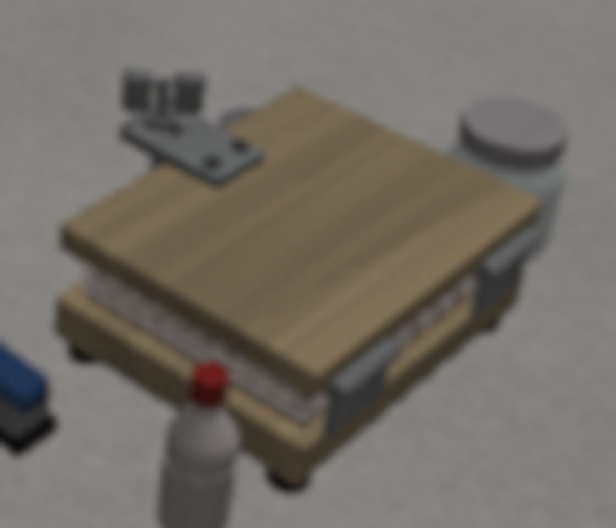

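View pics/side_crop.png

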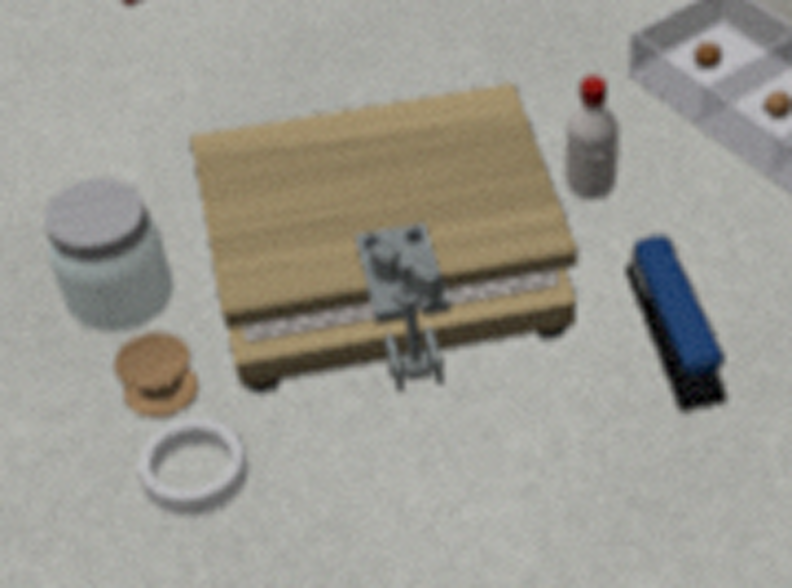

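```bash
cat >> h.py <<'E'
def plan(pos,Rt,vmax=45,wmax=8,s=None):
    """rows from current to target pose; straight line, slerp"""
    s=s or ctrl.sense(); p0=np.array(s['eef_pos']); R0=rot(s['ee_rot'])
    rv=(R0.inv()*Rt).as_rotvec(); d=np.array(pos)-p0
    n=int(max(np.ceil(np.linalg.norm(d)/vmax),np.ceil(np.degrees(np.linalg.norm(rv))/wmax),1))
    print('n',n,'shift local start',np.round(R0.inv().apply(d)/750,4),'after turn',np.round(Rt.inv().apply(d)/750,4),'turn',np.round(np.degrees(rv)/45,4))
def down(yaw): # tool z down, tool x at yaw in world
    c,s=np.cos(yaw),np.sin(yaw); return R.from_matrix(np.array([[c,s,0],[s,-c,0],[0,0,-1]]))
E
python3 - <<'E'
from h import *
s=ctrl.sense();c=cams.camera_info('wrist');Rt=rot(s['ee_rot'])
print('cam in tool',Rt.inv().apply(c['xyz']-s['eef_pos']))
M=(Rt.inv()*rot(c['attitude'])).as_matrix();print(np.round(M,3), s['time_s'])
Rw=rot(c['attitude']).as_matrix(); print(np.round(Rw,3)); print(np.round(Rt.as_matrix(),3))
# target cam so that nut at ray with 200mm above
nut=np.array([525,17,115])
cam=nut-(-Rw[:,2]*1)*0
for lift in [180]:
  d=-Rw[:,2]; cam=nut-d*lift/abs(d[2]); tcp=cam-(c['xyz']-s['eef_pos']); print(tcp)
E
```

```text
cam in tool [-1.34942670e-01 -6.99235403e+01 -1.42989763e+02]
[[ 1.     0.001 -0.   ]
 [ 0.001 -0.962 -0.274]
 [-0.001  0.274 -0.962]] 2.1
[[ 0.276 -0.924 -0.264]
 [ 0.961  0.265  0.075]
 [ 0.001 -0.274  0.962]]
[[ 0.275  0.961  0.   ]
 [ 0.961 -0.275 -0.   ]
 [-0.     0.    -1.   ]]
[542.84906248  11.95775576 152.01128526]
```

>>> play_rows:
  steps:
    - [[-0.03,0.0446,0.002],[0,0,0]]
    - [[-0.03,0.0446,0.002],[0,0,0]]
    - [[-0.03,0.0446,0.002],[0,0,0]]
    - [[-0.03,0.0446,0.002],[0,0,0]]
    - [[-0.03,0.0446,0.002],[0,0,0]]
    - [[-0.03,0.0446,0.002],[0,0,0]]
    - [[-0.03,0.0446,0.002],[0,0,0]]
    - [[-0.03,0.0446,0.002],[0,0,0]]
    - [[-0.03,0.0446,0.002],[0,0,0]]
    - [[-0.03,0.0446,0.002],[0,0,0]]
    - [[-0.03,0.0446,0.002],[0,0,0]]
    - [[-0.03,0.0446,0.002],[0,0,0]]
    - [[-0.03,0.0446,0.002],[0,0,0]]
    - [[-0.03,0.0446,0.002],[0,0,0]]
    - [[-0.03,0.0446,0.002],[0,0,0]]
    - [[-0.03,0.0446,0.002],[0,0,0]]
    - [[0,0,0],[0,0,0]]
    - [[0,0,0],[0,0,0]]
  grip: 0.5

```text
time_s: 3.9
eef_pos: [559.9, 11.0, 206.9]
ee_rot: [-0.0, 0.799, 0.602, -0.0]
force: [-0.3, -0.1, -0.8]
grip_width: 0.501
```

```bash
python3 - <<'E'
from h import *
s=ctrl.sense();print(s['time_s'],s['eef_pos'],s['grip_width'])
snap('wrist','w1.png')
for t in ['wingnut','lug','pin']:
    r=cams.tip_of('wrist',t)[:2];print(t,r,cams.search_frame('wrist',t)[:2])
    if r: print(atz('wrist',r[0]['pixel'],28 if t=='pin' else 96))
E
```

```text
3.9 [559.9460652   10.96137536 206.86511883] 0.5014393897704652
wingnut [] [{'rect': [314.3, 157.9, 62.2, 50.9], 'p': 0.75}]
lug [{'pixel': [313.4, 155.2], 'p': 0.78}, {'pixel': [414.9, 286.2], 'p': 0.2}] [{'rect': [413.8, 161.4, 230.0, 253.0], 'p': 0.7}, {'rect': [314.6, 160.4, 58.8, 47.3], 'p': 0.27}]
[520.32953126  18.7082934   96.        ]
pin [] [{'rect': [314.1, 158.7, 62.1, 50.7], 'p': 0.74}, {'rect': [315.0, 159.1, 59.6, 48.8], 'p': 0.66}]
```

View pics/w1.png

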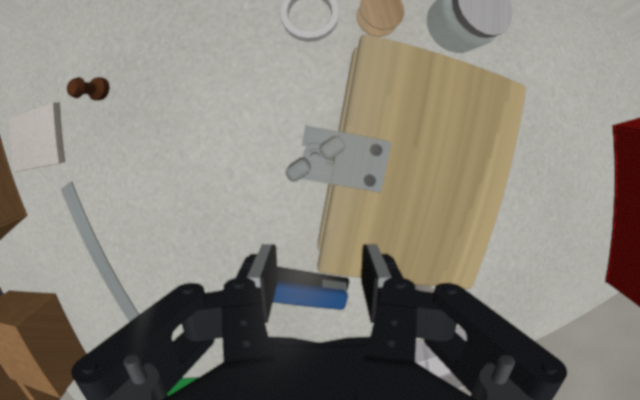

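```bash
python3 - <<'E'
from h import *
im=cv2.imread('pics/w1.png')[105:215,260:410]
cv2.imwrite('pics/w1c.png',cv2.resize(im,None,fx=5,fy=5,interpolation=cv2.INTER_CUBIC))
E
```

```text
(no output)
```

View pics/w1c.png

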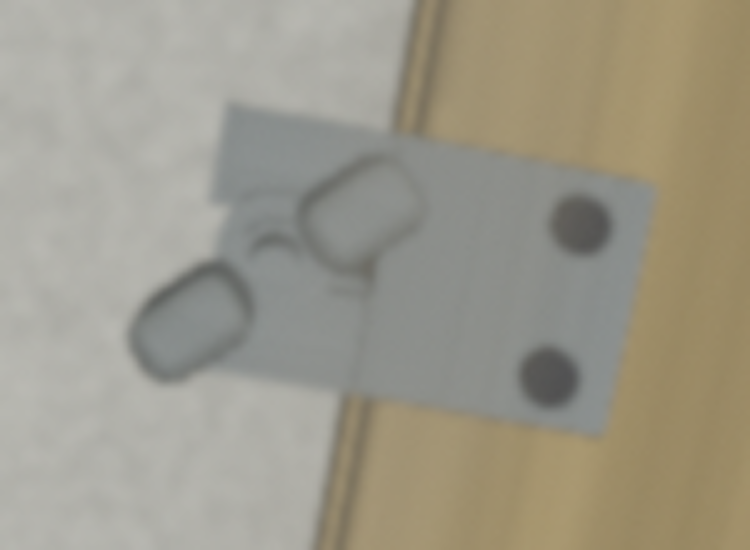

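```bash
python3 - <<'E'
from h import *
f=lambda x,y,z: atz('wrist',[260+x/5,105+y/5],z)
a=f(138,350,130);b=f(422,190,130);print('wing ends',a,b,np.linalg.norm(a-b),(a+b)/2,np.degrees(np.arctan2(*(b-a)[1::-1])))
a=f(192,322,130);b=f(362,212,130);print('wing ctr',a,b,np.linalg.norm(a-b),(a+b)/2,np.degrees(np.arctan2(*(b-a)[1::-1])))
P=[f(x,y,96) for x,y in [(228,100),(655,187),(600,437)]];print(P)
print(np.linalg.norm(P[1]-P[0]),np.linalg.norm(P[2]-P[1]),np.degrees(np.arctan2(*(P[1]-P[0])[1::-1])),np.degrees(np.arctan2(*(P[1]-P[2])[1::-1])))
c=[(365/1,38),(525,85),(320,262)]
Q=[atz('wrist',p,88) for p in [(364,37),(525,88),(474,288)]];print(Q,np.linalg.norm(Q[1]-Q[0]),np.linalg.norm(Q[2]-Q[1]),np.degrees(np.arctan2(*(Q[1]-Q[0])[1::-1])),np.degrees(np.arctan2(*(Q[1]-Q[2])[1::-1])))
print('neck/bolt', f(275,250,126))
print(ctrl.sense()['joints'])
E
```

```text
wing ends [525.34453992  -1.84841569 130.        ] [514.24562897  43.80286682 130.        ] 46.981117685418084 [519.79508444  20.97722556 130.        ] 103.66484289965135
wing ctr [523.60656979   6.88433149 130.        ] [515.00542636  34.71434935 130.        ] 29.12884416843902 [519.30599808  20.79934042 130.        ] 107.174283534132
[array([494.6870076 ,  19.31142715,  96.        ]), array([527.10879184,  83.79551472,  96.        ]), array([566.36484454,  64.51484989,  96.        ])]
72.17596306158065 43.73535994867018 63.307328093159235 153.84197306579398
[array([434.02034811,  87.40133625,  88.        ]), array([506.22739508, 236.29973013,  88.        ]), array([701.41211418, 146.50073659,  88.        ])] 165.4828973992001 214.8509572076524 64.129316983688 155.29417243288498
neck/bolt [517.32602169  21.11369047 126.        ]
[-1.87929211e-01  4.07642091e-01  1.42709237e+00 -1.19742865e-05
  1.30647824e+00 -1.48082276e+00]
```

>>> play_rows:
  steps:
    - [[0,0,0],[0,0,0.164]]
    - [[0,0,0],[0,0,0.164]]
    - [[0,0,0],[0,0,0.164]]
    - [[0,0,0],[0,0,0.164]]
    - [[0,0,0],[0,0,0.164]]
    - [[0,0,0],[0,0,0.164]]
    - [[0,0,0],[0,0,0.164]]
    - [[0,0,0],[0,0,0.164]]
    - [[-0.0244,-0.0131,0.038],[0,0,0]]
    - [[-0.0244,-0.0131,0.038],[0,0,0]]
    - [[0,0,0],[0,0,0]]
    - [[0,0,0],[0,0,0]]

```text
time_s: 5.45
eef_pos: [519.9, 21.0, 151.0]
ee_rot: [0.0, 0.991, 0.131, 0.0]
force: [0.2, -0.6, 1.2]
grip_width: 0.502
```

```bash
python3 - <<'E'
from h import *
s=ctrl.sense();print(s['time_s'],s['eef_pos'],s['grip_width'],s['joints'],s['force'],s['wrist_torque'])
m=rot(s['ee_rot']).as_matrix();print('yaw',np.degrees(np.arctan2(m[1,0],m[0,0])))
snap('wrist','w2.png'); print(proj('wrist',[519.5,20.7,130]),proj('wrist',s['eef_pos']))
E
```

```text
5.45 [519.92633577  20.98513668 150.99795892] 0.5016365423559414 [-1.85060927e-01  3.79888916e-01  1.62513028e+00 -1.46845453e-05
  1.13566431e+00 -4.47021377e-01] [ 0.22627102 -0.57132323  1.19768922] [-0.03771507 -0.03108869 -0.00677933]
yaw 15.00959193961246
[317.30654048 242.22550582] [318.16644497 257.83229995]
```

View pics/w2.png

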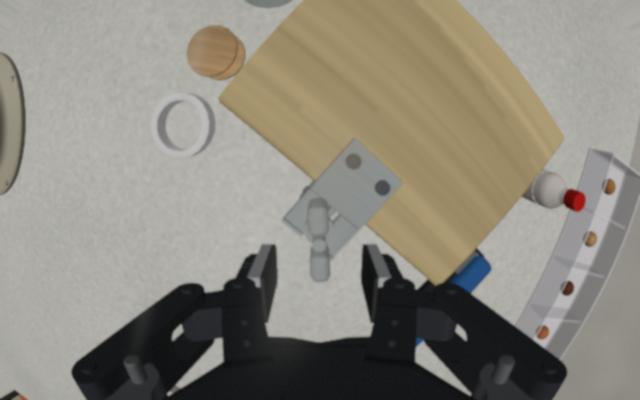

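>>> play_rows:
  steps:
    - [[0,0,0.02],[0,0,0]]
    - [[0,0,0.02],[0,0,0]]
    - [[0,0,0.0187],[0,0,0]]
    - [[0,0,0],[0,0,0]]
    - [[0,0,0],[0,0,0]]

```text
time_s: 6.0
eef_pos: [520.6, 20.7, 107.4]
ee_rot: [0.0, 0.991, 0.13, 0.001]
force: [-0.2, 0.3, 0.1]
grip_width: 0.499
```

>>> play_rows:
  steps:
    - [[0,0,0],[0,0,0]]
    - [[0,0,0],[0,0,0]]
    - [[0,0,0],[0,0,0]]
    - [[0,0,0],[0,0,0]]
    - [[0,0,0],[0,0,0]]
    - [[0,0,0],[0,0,0]]
    - [[0,0,0],[0,0,0]]
  grip: 1
  squeeze: 35

```text
time_s: 6.7
eef_pos: [519.9, 20.8, 107.0]
ee_rot: [0.0, 0.991, 0.13, 0.001]
force: [-2.4, -0.7, 5.9]
grip_width: 0.135
```

```bash
cat > st.py <<'E'
from h import *
s=ctrl.sense();m=rot(s['ee_rot']).as_matrix()
print('t',s['time_s'],'pos',np.round(s['eef_pos'],2),'yaw',np.degrees(np.arctan2(m[1,0],m[0,0])),'grip',s['grip_width'],'F',np.round(s['force'],2),'T',np.round(s['wrist_torque'],3))
a=np.radians(64);print('F press frame',np.round([s['force'][0]*np.cos(a)+s['force'][1]*np.sin(a),-s['force'][0]*np.sin(a)+s['force'][1]*np.cos(a)],2))
print('tz',m[:,2], 'j6',s['joints'][5])
E
python3 st.py
```

```text
t 6.7 pos [519.86  20.78 107.02] yaw 14.993736790064638 grip 0.13450939952144875 F [-2.42 -0.66  5.95] T [0.003 0.295 0.047]
F press frame [-1.65  1.88]
tz [ 1.17070418e-03 -3.36245846e-04 -9.99999258e-01] j6 -0.44705675268417633
```

>>> play_rows:
  steps:
    - [[0,0,-0.0004],[0,0,-0.16]]
    - [[0,0,-0.0004],[0,0,-0.16]]
    - [[0,0,-0.0004],[0,0,-0.16]]
    - [[0,0,-0.0004],[0,0,-0.16]]
    - [[0,0,-0.0004],[0,0,-0.16]]
    - [[0,0,-0.0004],[0,0,-0.16]]
    - [[0,0,-0.0004],[0,0,-0.16]]
    - [[0,0,-0.0004],[0,0,-0.16]]
    - [[0,0,0],[0,0,0]]
    - [[0,0,0],[0,0,0]]

```text
time_s: 7.7
eef_pos: [518.8, 19.9, 109.3]
ee_rot: [0.0, 0.806, 0.592, -0.001]
force: [-7.6, -5.4, 9.0]
grip_width: 0.128
```

```bash
python3 st.py; python3 -c "
from h import *
snap('wrist','w3.png')"
```

```text
t 7.7 pos [518.82  19.85 109.29] yaw 72.62281745674301 grip 0.12770577783519996 F [-7.56 -5.41  9.04] T [-1.1    1.383  0.09 ]
F press frame [-8.17  4.42]
tz [-0.0019151  -0.00206379 -0.99999604] j6 -1.4525751283371073
```

View pics/w3.png

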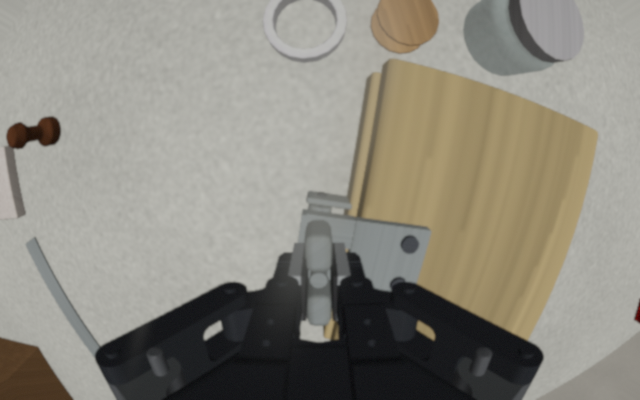

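>>> play_rows:
  steps:
    - [[0,0,0],[0,0,0]]
    - [[0,0,0],[0,0,0]]
    - [[0,0,0],[0,0,0]]
  grip: 0.65

```text
time_s: 8.05
eef_pos: [519.6, 21.0, 108.6]
ee_rot: [-0.0, 0.806, 0.592, 0.0]
force: [-0.0, 0.4, 0.1]
grip_width: 0.348
```

```bash
python3 st.py; python3 -c "
from h import *
from scipy.spatial.transform import Rotation
s=ctrl.sense(); plan([520.3,19.1,s['eef_pos'][2]],rot(s['ee_rot']))
snap('wrist','w4.png')
im=cv2.imread('pics/w4.png')[180:340,230:450]; cv2.imwrite('pics/w4c.png',cv2.resize(im,None,fx=3.6,fy=3.6))"
```

```text
t 8.05 pos [519.58  20.98 108.57] yaw 72.58256964871165 grip 0.34779910985297635 F [-0.02  0.39  0.14] T [0.026 0.049 0.008]
F press frame [0.34 0.19]
tz [ 8.95635834e-05  2.12143846e-04 -9.99999973e-01] j6 -1.45225642147291
n 1 shift local start [-0.0021  0.0017 -0.    ] after turn [-0.0021  0.0017 -0.    ] turn [0. 0. 0.]
```

View pics/w4c.png

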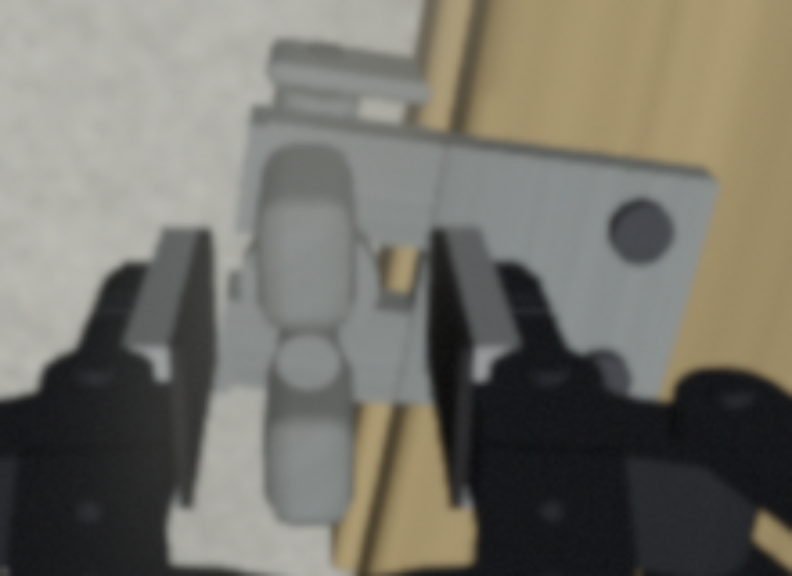

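>>> play_rows:
  steps:
    - [[-0.0021,0.0017,-0.0008],[0,0,0]]
    - [[0,0,0],[0,0,0]]

```text
time_s: 8.3
eef_pos: [520.5, 18.8, 109.3]
ee_rot: [0.0, 0.806, 0.592, 0.0]
force: [-0.4, 0.2, 0.3]
grip_width: 0.347
```

>>> play_rows:
  steps:
    - [[0,0,0],[0,0,0]]
    - [[0,0,0],[0,0,0]]
    - [[0,0,0],[0,0,0]]
    - [[0,0,0],[0,0,0]]
  grip: 1

```text
time_s: 8.7
eef_pos: [520.3, 19.0, 109.3]
ee_rot: [0.0, 0.806, 0.592, 0.0]
force: [-1.1, -0.1, 0.8]
grip_width: 0.131
```

```bash
python3 st.py
```

```text
t 8.7 pos [520.29  18.97 109.32] yaw 72.59114428837555 grip 0.13090702685155362 F [-1.09 -0.13  0.79] T [-0.035  0.041  0.038]
F press frame [-0.59  0.92]
tz [ 1.05389459e-04 -7.34614959e-05 -9.99999992e-01] j6 -1.4557255643463374
```

>>> play_rows:
  steps:
    - [[0,0,-0.0004],[0,0,-0.16]]
    - [[0,0,-0.0004],[0,0,-0.16]]
    - [[0,0,-0.0004],[0,0,-0.16]]
    - [[0,0,-0.0004],[0,0,-0.16]]
    - [[0,0,-0.0004],[0,0,-0.16]]
    - [[0,0,-0.0004],[0,0,-0.16]]
    - [[0,0,0],[0,0,0]]
    - [[0,0,0],[0,0,0]]

```text
time_s: 9.5
eef_pos: [520.3, 19.0, 111.1]
ee_rot: [0.0, 0.533, 0.846, -0.0]
force: [-0.1, -0.4, 0.9]
grip_width: 0.129
```

```bash
python3 st.py
```

```text
t 9.5 pos [520.28  18.97 111.09] yaw 115.6096734283938 grip 0.12907195548321315 F [-0.09 -0.41  0.95] T [ 0.009 -0.005  0.083]
F press frame [-0.41 -0.1 ]
tz [ 8.64696374e-05 -8.64374989e-05 -9.99999993e-01] j6 -2.206527014790077
```

>>> play_rows:
  steps:
    - [[-0.0012,-0.0016,0],[0,0,0]]
    - [[0,0,0],[0,0,0]]
    - [[0,0,0],[0,0,0]]

```text
time_s: 9.8
eef_pos: [519.7, 17.9, 111.1]
ee_rot: [0.0, 0.532, 0.847, 0.0]
force: [1.7, 3.5, -0.2]
grip_width: 0.13
```

```bash
python3 st.py
```

```text
t 9.8 pos [519.74  17.92 111.1 ] yaw 115.72745702916204 grip 0.12990416324109627 F [ 1.66  3.48 -0.19] T [ 0.798 -0.468  0.059]
F press frame [3.85 0.03]
tz [ 5.42647829e-04  5.85529952e-04 -9.99999681e-01] j6 -2.2116338788768064
```

>>> play_rows:
  steps:
    - [[-0.0012,-0.0016,0],[0,0,0]]
    - [[0,0,0],[0,0,0]]
    - [[0,0,0],[0,0,0]]

```text
time_s: 10.1
eef_pos: [519.3, 17.0, 111.1]
ee_rot: [0.0, 0.532, 0.847, 0.001]
force: [4.5, 7.5, -0.8]
grip_width: 0.13
```

```bash
python3 st.py
```

```text
t 10.1 pos [519.32  17.03 111.14] yaw 115.73525047810143 grip 0.13013865601322055 F [ 4.47  7.52 -0.75] T [ 1.448 -0.798  0.041]
F press frame [ 8.72 -0.73]
tz [ 0.00142919  0.00152098 -0.99999782] j6 -2.2148472197165248
```

>>> play_rows:
  steps:
    - [[0.0024,0.0032,0],[0,0,0]]
    - [[0,0,0],[0,0,0]]
    - [[0,0,-0.0004],[0,0,-0.16]]
    - [[0,0,-0.0004],[0,0,-0.16]]
    - [[0,0,-0.0004],[0,0,-0.16]]
    - [[0,0,0],[0,0,0]]
    - [[0,0,0],[0,0,0]]

```text
time_s: 10.8
eef_pos: [520.2, 18.9, 112.0]
ee_rot: [-0.0, 0.365, 0.931, -0.0]
force: [0.5, 1.7, 1.5]
grip_width: 0.13
```

```bash
python3 st.py; python3 - <<'E'
from h import *
s=ctrl.sense();print(np.round(rot(s['ee_rot']).inv().apply(2*np.array([-np.cos(1.117),-np.sin(1.117),0]))/750,4))
snap('wrist','w5.png')
im=cv2.imread('pics/w5.png')[150:350,180:460]; cv2.imwrite('pics/w5c.png',cv2.resize(im,None,fx=2.8,fy=2.8))
E
```

```text
t 10.8 pos [520.22  18.88 111.97] yaw 137.20125264347615 grip 0.13028218081746748 F [0.48 1.65 1.46] T [ 0.176 -0.081  0.055]
F press frame [1.7  0.29]
tz [-1.44367733e-04 -2.21720727e-04 -9.99999965e-01] j6 -2.5833951044882193
[-0.0008 -0.0026  0.    ]
```

View pics/w5c.png

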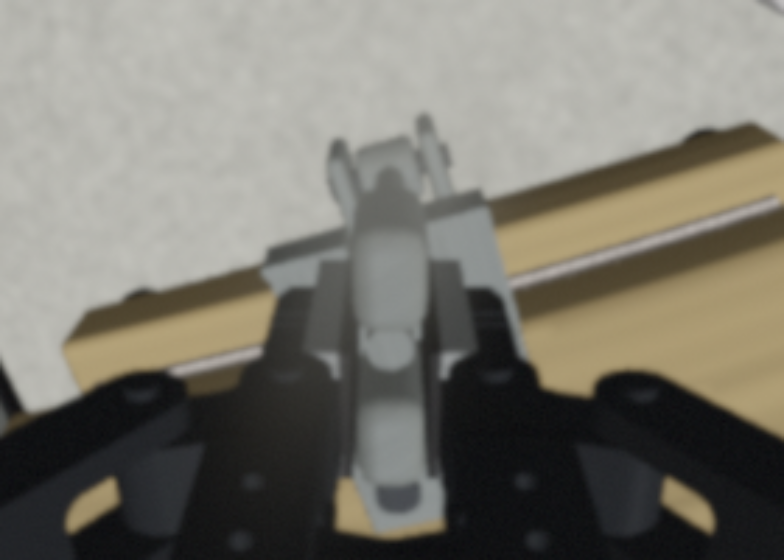

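Test again (3 mm, as before).

>>> play_rows:
  steps:
    - [[-0.0006,-0.002,0],[0,0,0]]
    - [[-0.0006,-0.002,0],[0,0,0]]
    - [[0,0,0],[0,0,0]]
    - [[0,0,0],[0,0,0]]

```text
time_s: 11.25
eef_pos: [519.3, 17.0, 112.0]
ee_rot: [0.0, 0.364, 0.931, 0.001]
force: [3.2, 7.4, -0.8]
grip_width: 0.129
```

```bash
python3 st.py
```

```text
t 11.25 pos [519.29  17.04 111.99] yaw 137.28120527296463 grip 0.12935750971144663 F [ 3.18  7.39 -0.83] T [ 1.582 -0.805  0.041]
F press frame [8.03 0.38]
tz [ 0.0014403   0.00205923 -0.99999684] j6 -2.59145611880398
```

```bash
cat >> h.py <<'E'
PX=np.array([np.cos(np.radians(64)),np.sin(np.radians(64)),0]); PY=np.array([-PX[1],PX[0],0]); PIN=np.array([520.3,19.1,28.])
def swing(dth,s=None):
    s=s or ctrl.sense(); R0=rot(s['ee_rot']); p=np.array(s['eef_pos']); Q=R.from_rotvec(-dth*PY)
    p1=PIN+Q.apply(p-PIN); print('swing row',np.round(R0.inv().apply(p1-p)/750,4),np.round(np.degrees((R0.inv()*(Q*R0)).as_rotvec())/45,4))
E
python3 -c "
from h import *
swing(0.02);swing(-.02)"
```

```text
swing row [-0.0006 -0.0021  0.0001] [-0.0244  0.0073  0.    ]
swing row [ 0.0006  0.0021 -0.    ] [ 0.0244 -0.0073 -0.    ]
```

>>> play_rows:
  steps:
    - [[0.0012,0.004,0],[0,0,0]]
    - [[0,0,0],[0,0,0]]
    - [[0,0,-0.0004],[0,0,-0.16]]
    - [[0,0,-0.0004],[0,0,-0.16]]
    - [[0,0,0],[0,0,0]]
    - [[0,0,0],[0,0,0]]

```text
time_s: 11.85
eef_pos: [520.2, 18.9, 112.6]
ee_rot: [-0.0, 0.245, 0.969, -0.0]
force: [0.9, 0.9, 1.1]
grip_width: 0.135
```

```bash
python3 st.py;python3 -c "
from h import *
swing(0.02);swing(-.02)"
```

```text
t 11.85 pos [520.21  18.88 112.56] yaw 151.58561580645792 grip 0.1349272563592316 F [0.9  0.86 1.11] T [ 0.235 -0.085  0.04 ]
F press frame [ 1.17 -0.43]
tz [-1.49884548e-04 -1.27492664e-04 -9.99999981e-01] j6 -2.834547096352391
swing row [-0.0001 -0.0023  0.    ] [-0.0254  0.0011 -0.    ]
swing row [0.0001 0.0023 0.    ] [ 0.0254 -0.0011  0.    ]
```

>>> play_rows:
  steps:
    - [[-0.0001,-0.0023,0],[-0.0254,0.0011,0]]
    - [[-0.0001,-0.0023,0],[-0.0254,0.0011,0]]
    - [[0,0,0],[0,0,0]]
    - [[0,0,0],[0,0,0]]

```text
time_s: 12.25
eef_pos: [519.2, 17.0, 112.6]
ee_rot: [0.004, 0.245, 0.969, 0.018]
force: [3.2, 1.2, -1.6]
grip_width: 0.13
```

```bash
python3 st.py
```

```text
t 12.25 pos [519.18  17.04 112.61] yaw 151.62950252596292 grip 0.1297325558857669 F [ 3.2   1.18 -1.59] T [ 0.019 -0.375 -0.019]
F press frame [ 2.46 -2.36]
tz [ 0.01715799  0.03359696 -0.99928817] j6 -2.8794797202963704
```

>>> play_rows:
  steps:
    - [[0.0001,0.0023,0],[0.0254,-0.0011,0]]
    - [[0.0001,0.0023,0],[0.0254,-0.0011,0]]
    - [[0,0,0],[0,0,0]]

```text
time_s: 12.55
eef_pos: [520.4, 19.6, 112.6]
ee_rot: [-0.001, 0.244, 0.97, -0.003]
force: [-1.3, -8.9, -0.3]
grip_width: 0.129
```

```bash
python3 st.py; python3 -c "
from h import *
snap('wrist','w6.png')
im=cv2.imread('pics/w6.png')[150:350,180:460]; cv2.imwrite('pics/w6c.png',cv2.resize(im,None,fx=2.8,fy=2.8))"
```

```text
t 12.55 pos [520.37  19.57 112.58] yaw 151.73138904881245 grip 0.1285611432580872 F [-1.34 -8.86 -0.29] T [-1.542  0.297 -0.016]
F press frame [-8.55 -2.68]
tz [-0.00271923 -0.00640283 -0.9999758 ] j6 -2.8285432670241404
```

View pics/w6c.png

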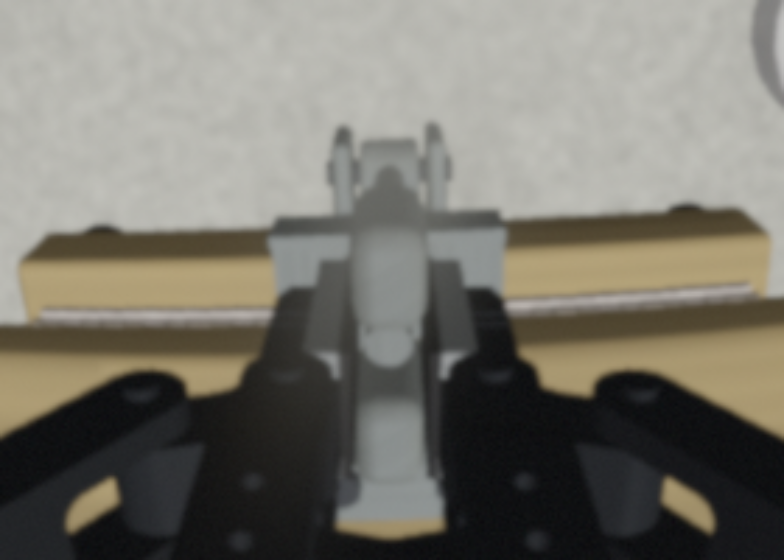

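>>> play_rows:
  steps:
    - [[0,-0.001,0],[-0.01,0.0004,0]]
    - [[0,0,0],[0,0,0]]
    - [[0,0,0],[0,0,0]]
    - [[0,0,0],[0,0,0]]
  grip: 0.5

```text
time_s: 13.0
eef_pos: [520.2, 19.9, 112.7]
ee_rot: [0.001, 0.245, 0.97, 0.003]
force: [0.3, 0.2, -0.1]
grip_width: 0.504
```

```bash
python3 st.py; python3 -c "
from h import *
s=ctrl.sense(); plan([520.3,19.1,s['eef_pos'][2]],down(np.radians(151.6)))"
```

```text
t 13.0 pos [520.21  19.93 112.71] yaw 151.67282587066944 grip 0.5038132023750524 F [ 0.31  0.21 -0.08] T [0.023 0.049 0.018]
F press frame [ 0.33 -0.18]
tz [ 0.00259718  0.00488086 -0.99998472] j6 -2.8399126528552996
n 1 shift local start [-0.0006 -0.0009 -0.    ] after turn [-0.0006 -0.0009  0.    ] turn [ 0.007  -0.      0.0016]
```

Up 40 mm, levelled, then a half turn back.

>>> play_rows:
  steps:
    - [[-0.0006,-0.0009,-0.027],[0.007,0,0]]
    - [[0,0,-0.027],[0,0,0]]
    - [[0,0,0],[0,0,0.1819]]
    - [[0,0,0],[0,0,0.1819]]
    - [[0,0,0],[0,0,0.1819]]
    - [[0,0,0],[0,0,0.1819]]
    - [[0,0,0],[0,0,0.1819]]
    - [[0,0,0],[0,0,0.1819]]
    - [[0,0,0],[0,0,0.1819]]
    - [[0,0,0],[0,0,0.1819]]
    - [[0,0,0],[0,0,0.1819]]
    - [[0,0,0],[0,0,0.1819]]
    - [[0,0,0],[0,0,0.1819]]
    - [[0,0,0],[0,0,0.1819]]
    - [[0,0,0],[0,0,0.1819]]
    - [[0,0,0],[0,0,0.1819]]

```text
time_s: 14.6
eef_pos: [520.2, 19.0, 153.2]
ee_rot: [-0.0, 0.949, 0.315, 0.0]
force: [0.3, 0.1, -0.3]
grip_width: 0.499
```

>>> play_rows:
  steps:
    - [[0,0,0],[0,0,0.1819]]
    - [[0,0,0],[0,0,0.1819]]
    - [[0,0,0],[0,0,0.1819]]
    - [[0,0,0],[0,0,0.1819]]
    - [[0,0,0],[0,0,0.1819]]
    - [[0,0,0],[0,0,0.1819]]
    - [[0,0,0],[0,0,0.1819]]
    - [[0,0,0],[0,0,0.1819]]
    - [[0,0,0],[0,0,0]]
    - [[0,0,0],[0,0,0]]

```text
time_s: 15.6
eef_pos: [520.2, 18.9, 153.2]
ee_rot: [-0.0, 0.97, -0.244, 0.0]
force: [0.1, 0.6, -0.4]
grip_width: 0.497
```

```bash
python3 st.py; python3 -c "
from h import *
s=ctrl.sense(); plan([520.3,19.1,s['eef_pos'][2]],down(np.radians(-28.4)))
snap('wrist','w7.png')
snap('side','s7.png')
im=cv2.imread('pics/w7.png')[120:330,190:480]; cv2.imwrite('pics/w7c.png',cv2.resize(im,None,fx=2.7,fy=2.7))"
```

```text
t 15.6 pos [520.25  18.9  153.19] yaw -28.191430286333098 grip 0.4968407999794454 F [ 0.07  0.58 -0.45] T [ 0.006 -0.009  0.026]
F press frame [0.55 0.19]
tz [ 1.30371773e-04  4.08280952e-05 -9.99999991e-01] j6 0.30299161776531447
n 1 shift local start [-0.0001 -0.0003  0.    ] after turn [-0.0001 -0.0003  0.    ] turn [-0.0001 -0.0001  0.0046]
```

View pics/w7c.png

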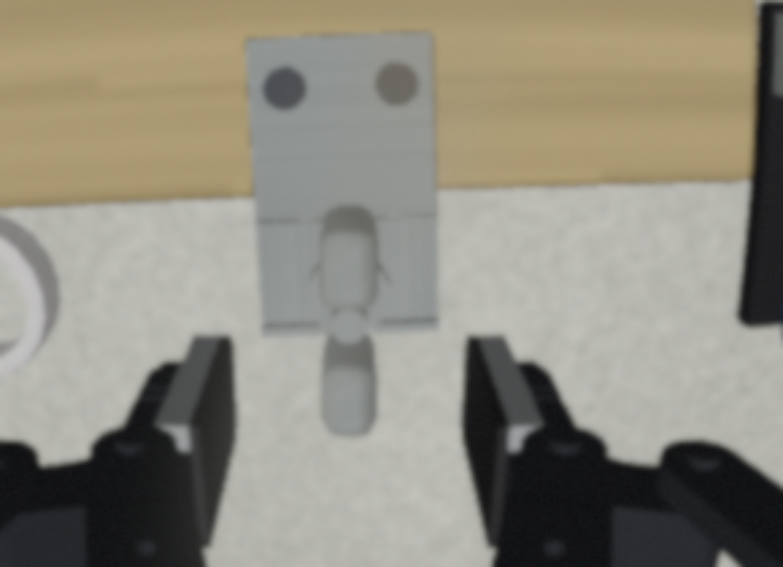

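>>> play_rows:
  steps:
    - [[0,0,0.0273],[0,0,0]]
    - [[0,0,0.0273],[0,0,0]]
    - [[0,0,0],[0,0,0]]
    - [[0,0,0],[0,0,0]]

```text
time_s: 16.1
eef_pos: [520.4, 18.8, 112.7]
ee_rot: [-0.0, 0.97, -0.245, 0.0]
force: [0.0, 0.2, 0.1]
grip_width: 0.504
```

>>> play_rows:
  steps:
    - [[0,0,0],[0,0,0]]
    - [[0,0,0],[0,0,0]]
    - [[0,0,0],[0,0,0]]
    - [[0,0,0],[0,0,0]]
    - [[0,0,0],[0,0,0]]
    - [[0,0,0],[0,0,0]]
  grip: 1

```text
time_s: 16.7
eef_pos: [520.5, 18.9, 113.1]
ee_rot: [-0.0, 0.969, -0.245, 0.001]
force: [-3.2, 1.1, 5.9]
grip_width: 0.129
```

```bash
python3 st.py;python3 -c "
from h import *
swing(0.02);swing(-.02)"
```

```text
t 16.7 pos [520.45  18.93 113.09] yaw -28.396702596202765 grip 0.12888699331932607 F [-3.22  1.11  5.9 ] T [0.194 0.454 0.028]
F press frame [-0.42  3.38]
tz [ 1.05829044e-03  3.33033091e-05 -9.99999439e-01] j6 0.30650681400980406
swing row [0.0001 0.0023 0.    ] [ 0.0254 -0.0011  0.    ]
swing row [-0.0001 -0.0023  0.    ] [-0.0254  0.0011 -0.    ]
```

>>> play_rows:
  steps:
    - [[0.0001,0.0023,0],[0.0254,-0.0011,0]]
    - [[0.0001,0.0023,0],[0.0254,-0.0011,0]]
    - [[0,0,0],[0,0,0]]
    - [[0,0,0],[0,0,0]]

```text
time_s: 17.1
eef_pos: [519.3, 16.5, 113.1]
ee_rot: [-0.02, 0.969, -0.245, 0.005]
force: [0.7, 4.6, 5.2]
grip_width: 0.13
```

```bash
python3 st.py
```

```text
t 17.1 pos [519.27  16.46 113.08] yaw -28.407372018449102 grip 0.12967663506867236 F [0.67 4.56 5.16] T [0.846 0.019 0.113]
F press frame [4.39 1.4 ]
tz [ 0.01965541  0.03729249 -0.99911107] j6 0.2570244546192919
```

>>> play_rows:
  steps:
    - [[0.0001,0.0023,0],[0.0254,-0.0011,0]]
    - [[0,0,0],[0,0,0]]
    - [[0,0,0],[0,0,0]]

```text
time_s: 17.4
eef_pos: [518.7, 15.3, 113.0]
ee_rot: [-0.031, 0.969, -0.245, 0.007]
force: [1.9, -0.4, 6.0]
grip_width: 0.135
```

```bash
python3 st.py; python3 -c "
from h import *
snap('wrist','w8.png')
im=cv2.imread('pics/w8.png')[120:330,190:480]; cv2.imwrite('pics/w8c.png',cv2.resize(im,None,fx=2.7,fy=2.7))"
```

```text
t 17.4 pos [518.69  15.32 113.05] yaw -28.399631873489806 grip 0.1345826249469775 F [ 1.9  -0.45  6.03] T [-0.326 -0.349  0.065]
F press frame [ 0.43 -1.91]
tz [ 0.02882927  0.0557791  -0.99802684] j6 0.23161916426889087
```

View pics/w8c.png

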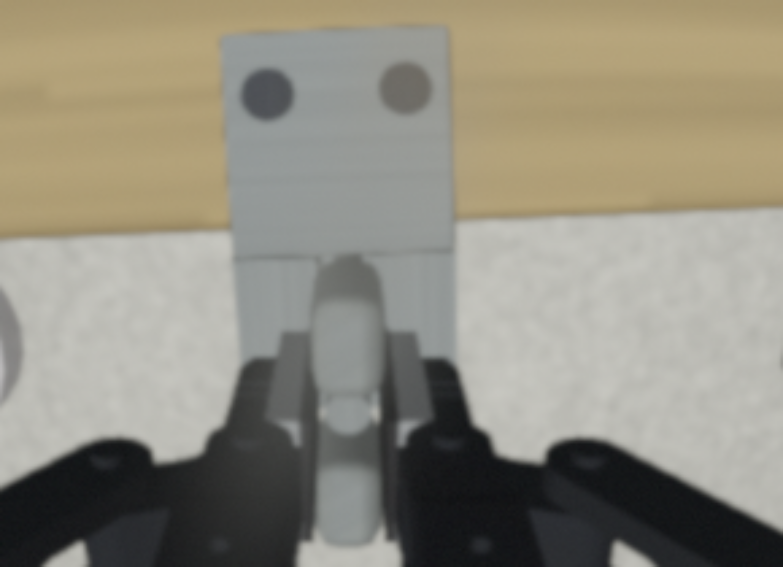

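>>> play_rows:
  steps:
    - [[0.0001,0.0023,0],[0.0254,-0.0011,0]]
    - [[0.0001,0.0023,0],[0.0254,-0.0011,0]]
    - [[0,0,0],[0,0,0]]

```text
time_s: 17.75
eef_pos: [516.6, 11.0, 112.7]
ee_rot: [-0.049, 0.968, -0.245, 0.011]
force: [-2.7, 2.4, 5.6]
grip_width: 0.13
```

```bash
python3 st.py
```

```text
t 17.75 pos [516.62  11.04 112.74] yaw -28.414978924215585 grip 0.1300296034258786 F [-2.71  2.39  5.62] T [0.338 0.347 0.162]
F press frame [0.96 3.49]
tz [ 0.0450085   0.09056967 -0.99487254] j6 0.1785243425660935
```

>>> play_rows:
  steps:
    - [[0.0003,0.0069,0],[0.0762,-0.0033,0]]
    - [[0.0003,0.0069,0],[0.0762,-0.0033,0]]
    - [[0.0003,0.0069,0],[0.0762,-0.0033,0]]
    - [[0.0003,0.0069,0],[0.0762,-0.0033,0]]
    - [[0,0,0],[0,0,0]]

```text
time_s: 18.25
eef_pos: [507.3, -7.9, 108.0]
ee_rot: [-0.166, 0.955, -0.243, 0.034]
force: [-1.1, 2.4, -0.1]
grip_width: 0.131
```

```bash
python3 st.py;python3 -c "
from h import *
swing(0.06);print(ctrl.sense()['joints'])"
```

```text
t 18.25 pos [507.3   -7.91 107.96] yaw -28.393536086768066 grip 0.13123352656922851 F [-1.15  2.36 -0.12] T [ 0.53  -0.025  0.195]
F press frame [1.62 2.07]
tz [ 0.146239    0.30063841 -0.94245992] j6 -0.1607974189456187
swing row [0.0003 0.0068 0.0003] [ 0.0763 -0.0034 -0.    ]
[-0.42425436  0.37530411  1.81010082  0.41209739  0.98695135 -0.16079742]
```

>>> play_rows:
  steps:
    - [[0.0003,0.0068,0.0002],[0.0762,-0.0033,0]]
    - [[0.0003,0.0068,0.0002],[0.0762,-0.0033,0]]
    - [[0.0003,0.0068,0.0002],[0.0762,-0.0033,0]]
    - [[0.0003,0.0068,0.0002],[0.0762,-0.0033,0]]
    - [[0.0003,0.0068,0.0002],[0.0762,-0.0033,0]]
    - [[0.0003,0.0068,0.0002],[0.0762,-0.0033,0]]
    - [[0,0,0],[0,0,0]]
    - [[0,0,0],[0,0,0]]

```text
time_s: 19.05
eef_pos: [496.1, -30.8, 93.0]
ee_rot: [-0.334, 0.911, -0.23, 0.069]
force: [-1.1, 0.0, 0.2]
grip_width: 0.131
```

```bash
python3 st.py;python3 -c "
from h import *
swing(0.06);print(ctrl.sense()['joints'])
snap('side','s9.png');snap('wrist','w9.png')
im=cv2.imread('pics/s9.png')[90:290,160:420]; cv2.imwrite('pics/s9c.png',cv2.resize(im,None,fx=3,fy=3))"
```

```text
t 19.05 pos [496.13 -30.84  92.98] yaw -27.803451028871887 grip 0.1309362599617144 F [-1.09  0.01  0.17] T [-0.004  0.11   0.111]
F press frame [-0.47  0.99]
tz [ 0.27997237  0.5773806  -0.76697269] j6 -0.6346049287623409
swing row [0.0003 0.0068 0.0003] [ 0.0763 -0.0032 -0.0001]
[-0.65269383  0.4501236   1.902284    0.78066669  1.10486508 -0.63460493]
```

View pics/s9c.png

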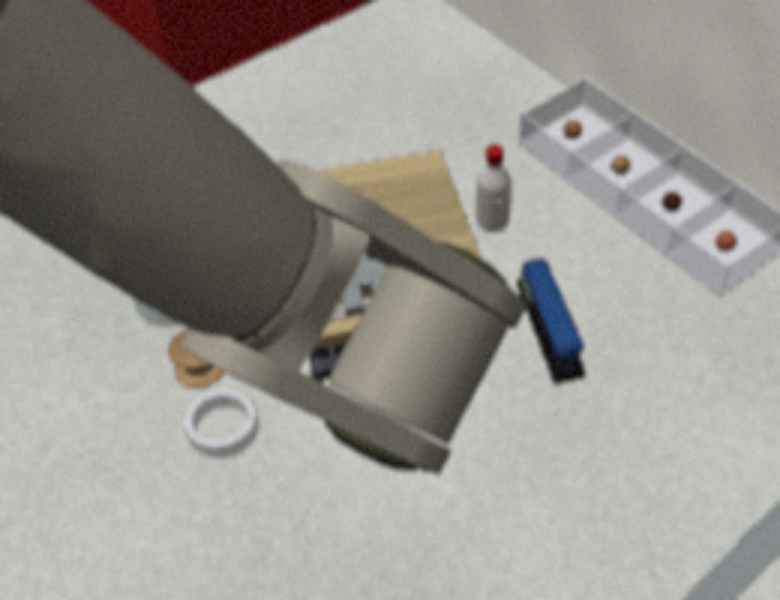

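View pics/w9.png

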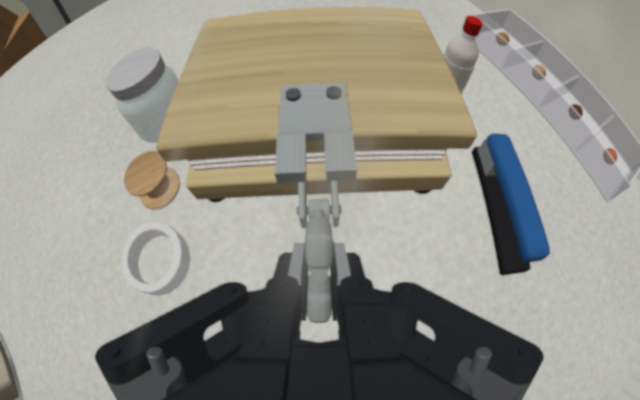

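```bash
python3 -c "
from h import *
for p,z in [((293,308),35),((233,232),10),((225,208),15)]:
    q=atz('side',p,z); print(q, (q-PIN)@PX,(q-PIN)@PY)"
```

```text
[ 355.81662504 -230.57285422   35.        ] -296.5092406003464 38.38730269934823
[372.22719488  50.84838755  10.        ] -36.375583675741474 147.00453271646504
[398.24854345 131.20520383  15.        ] 47.25565278631736 158.8428092496236
```

>>> play_rows:
  steps:
    - [[0.0003,0.0068,0.0003],[0.0762,-0.0033,0]]
    - [[0.0003,0.0068,0.0003],[0.0762,-0.0033,0]]
    - [[0.0003,0.0068,0.0003],[0.0762,-0.0033,0]]
    - [[0.0003,0.0068,0.0003],[0.0762,-0.0033,0]]
    - [[0,0,0],[0,0,0]]

```text
time_s: 19.65
eef_pos: [489.9, -43.6, 77.3]
ee_rot: [-0.443, 0.864, -0.219, 0.091]
force: [-1.8, -0.4, 3.6]
grip_width: 0.128
```

>>> play_rows:
  steps:
    - [[0,0,0],[0,0,0]]
    - [[0,0,0],[0,0,0]]
    - [[0,0,0],[0,0,0]]
    - [[0,0,0],[0,0,0]]
  grip: 0.5

```text
time_s: 20.05
eef_pos: [490.2, -43.1, 78.1]
ee_rot: [-0.442, 0.865, -0.218, 0.092]
force: [0.6, 0.0, -0.0]
grip_width: 0.499
```

>>> play_rows:
  steps:
    - [[0,0,-0.03],[0,0,0]]
    - [[0,0,-0.03],[0,0,0]]
    - [[0,0,-0.03],[0,0,0]]
    - [[0,0,0],[0,0,0]]
    - [[0,0,0],[0,0,0]]

```text
time_s: 20.55
eef_pos: [466.3, -92.1, 117.6]
ee_rot: [-0.443, 0.865, -0.219, 0.092]
force: [0.1, 1.2, 0.3]
grip_width: 0.502
```

```bash
python3 st.py;python3 -c "
from h import *
s=ctrl.sense()
c=cams.camera_info('wrist')
snap('wrist','w10.png')
plan(PIN-88*PX+[0,0,130],down(np.radians(-28.4)))"
```

```text
t 20.55 pos [466.34 -92.1  117.56] yaw -27.425983735383426 grip 0.5021548222110114 F [0.14 1.23 0.26] T [-0.382  0.149  0.013]
F press frame [1.17 0.41]
tz [ 0.35322453  0.7251077  -0.59114403] j6 -0.8455688534760597
n 7 shift local start [-0.003  -0.0714  0.0058] after turn [-0.0019 -0.0469 -0.0542] turn [-1.1941e+00  5.2300e-02 -3.0000e-04]
```

View pics/w10.png

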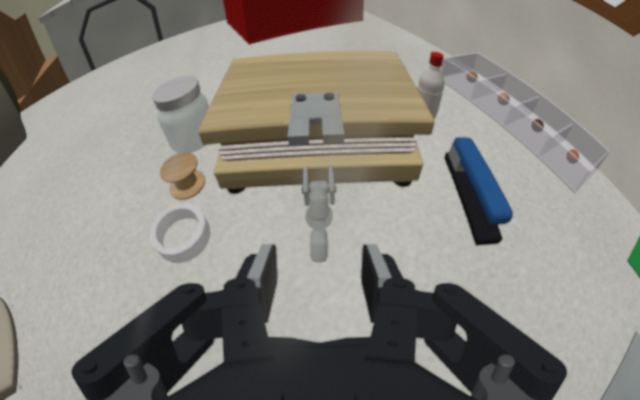

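>>> play_rows:
  steps:
    - [[0,0,0],[-0.1706,0.0075,0]]
    - [[0,0,0],[-0.1706,0.0075,0]]
    - [[0,0,0],[-0.1706,0.0075,0]]
    - [[0,0,0],[-0.1706,0.0075,0]]
    - [[0,0,0],[-0.1706,0.0075,0]]
    - [[0,0,0],[-0.1706,0.0075,0]]
    - [[0,0,0],[-0.1706,0.0075,0]]
    - [[-0.001,-0.0235,-0.0271],[0,0,0]]
    - [[-0.001,-0.0235,-0.0271],[0,0,0]]
    - [[0,0,0],[0,0,0]]
    - [[0,0,0],[0,0,0]]
  grip: 1

```text
time_s: 21.7
eef_pos: [481.3, -60.0, 157.4]
ee_rot: [0.0, 0.97, -0.245, -0.0]
force: [0.1, 0.7, -0.8]
grip_width: -0.003
```

```bash
python3 st.py;python3 -c "
from h import *
s=ctrl.sense()
print((s['eef_pos']-PIN)@PX,(s['eef_pos']-PIN)@PY)
snap('wrist','w11.png')
plan(PIN-84*PX+[0,0,92],down(np.radians(-28.4)))"
```

```text
t 21.7 pos [481.32 -59.95 157.38] yaw -28.33211981495046 grip -0.002897217612048451 F [ 0.06  0.66 -0.8 ] T [ 0.     0.043 -0.013]
F press frame [0.62 0.24]
tz [-4.79034629e-04  1.24571602e-05 -9.99999885e-01] j6 0.12860281211684546
-88.13777308958507 0.38150386888199955
n 1 shift local start [ 0.0005 -0.0062  0.0494] after turn [ 0.0004 -0.0062  0.0494] turn [0.0005 0.0018 0.0002]
```

View pics/w11.png

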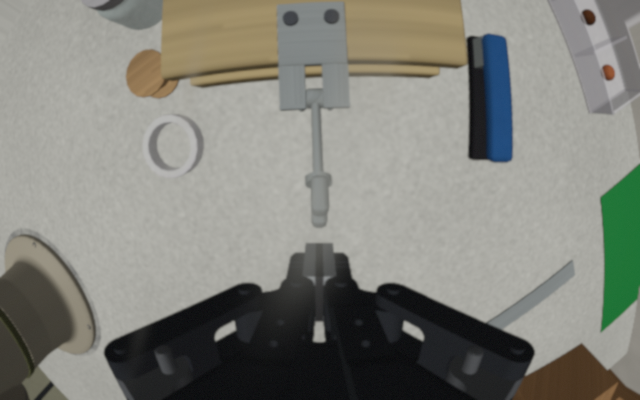

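```bash
python3 -c "
from h import *
c=cams.camera_info('wrist')
for th in [.94,1.1,1.25,1.35]:
    ax=-PX*np.sin(th)+np.array([0,0,np.cos(th)]); n=PX*np.cos(th)+np.array([0,0,np.sin(th)])
    print(th,[np.round(proj('wrist',PIN+ax*r+n*h,c)) for r,h in [(0,0),(73.7,10),(108,24),(108,-24)]])
im=cv2.imread('pics/w11.png')[70:250,250:390]; cv2.imwrite('pics/w11c.png',cv2.resize(im,None,fx=3.3,fy=3.3))
"
```

```text
0.94 [array([316.,  97.]), array([318., 167.]), array([319., 205.]), array([321., 226.])]
1.1 [array([316.,  97.]), array([319., 175.]), array([320., 217.]), array([321., 226.])]
1.25 [array([316.,  97.]), array([319., 179.]), array([320., 223.]), array([321., 222.])]
1.35 [array([316.,  97.]), array([319., 181.]), array([321., 226.]), array([321., 219.])]
```

View pics/w11c.png

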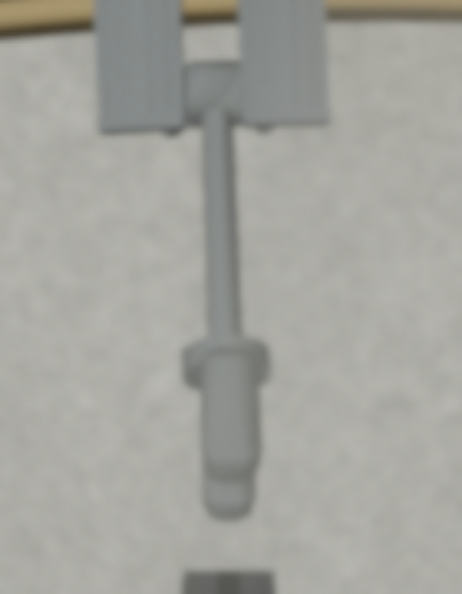

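>>> play_rows:
  steps:
    - [[0.0005,-0.0062,0.032],[0,0,0]]
    - [[0,0,0.032],[0,0,0]]
    - [[0,0,0.004],[0,0,0]]
    - [[0,0,0.004],[0,0,0]]
    - [[0,0,0.004],[0,0,0]]
    - [[0,0,0.004],[0,0,0]]
    - [[0,0,0.004],[0,0,0]]
    - [[0,0,0],[0,0,0]]

```text
time_s: 22.55
eef_pos: [484.9, -63.7, 98.1]
ee_rot: [0.006, 0.969, -0.245, 0.003]
force: [-16.4, -36.0, 31.6]
grip_width: -0.002
```

```bash
python3 st.py
```

```text
t 22.55 pos [484.87 -63.73  98.14] yaw -28.382623112026366 grip -0.002087528341709147 F [-16.43 -35.98  31.6 ] T [-5.976  2.858 -0.03 ]
F press frame [-39.54  -1.01]
tz [ 0.00294119 -0.01332661 -0.99990687] j6 0.1384985248533036
```

>>> play_rows:
  steps:
    - [[0,0,-0.03],[0,0,0]]
    - [[0,0,0],[0,0,0]]
    - [[0,0,0],[0,0,0]]

```text
time_s: 22.85
eef_pos: [483.6, -56.9, 117.0]
ee_rot: [-0.0, 0.969, -0.246, -0.0]
force: [0.8, 0.6, -0.4]
grip_width: 0.001
```

```bash
python3 st.py;python3 -c "
from h import *
s=ctrl.sense()
print((s['eef_pos']-PIN)@PX,(s['eef_pos']-PIN)@PY)
snap('wrist','w12.png')
im=cv2.imread('pics/w12.png')[40:280,220:420]; cv2.imwrite('pics/w12c.png',cv2.resize(im,None,fx=2.5,fy=2.5))
plan(PIN-60*PX+[0,0,92],down(np.radians(-28.4)))"
```

```text
t 22.85 pos [483.65 -56.92 116.97] yaw -28.47092747253328 grip 0.0011943401273020705 F [ 0.77  0.62 -0.39] T [-0.027  0.011  0.014]
F press frame [ 0.9  -0.42]
tz [-6.51648879e-04  1.74687195e-04 -9.99999772e-01] j6 0.1386933046350734
-84.39169993608523 -0.38260682980886557
n 1 shift local start [-0.0016 -0.0323 -0.0045] after turn [-0.0015 -0.0323 -0.0045] turn [ 0.0003  0.0019 -0.0012]
```

View pics/w12c.png

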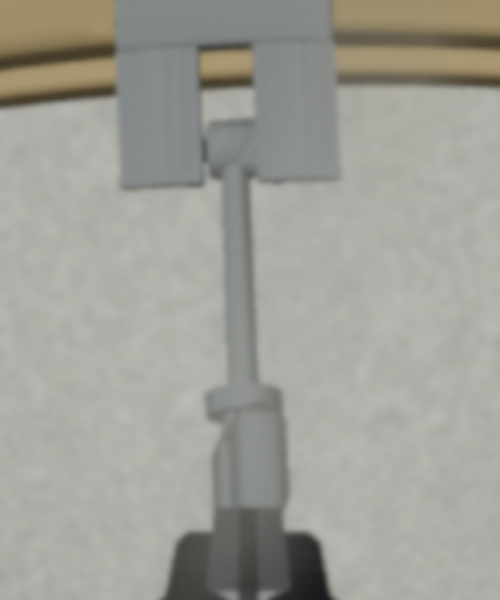

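```bash
python3 -c "
from h import *
c=cams.camera_info('wrist')
f=lambda q:np.round((q-[220,40])*2.5)
for th in [.94,1.0,1.05,1.1,1.15,1.2,1.3]:
    ax=-PX*np.sin(th)+np.array([0,0,np.cos(th)]); n=PX*np.cos(th)+np.array([0,0,np.sin(th)])
    print(th,[f(proj('wrist',PIN+ax*r+n*h+PY*y,c)) for r,h,y in [(0,0,0),(30,0,0),(73,10,0),(73,0,10),(73,0,-10),(108,24,0)]])
"
```

```text
0.94 [array([236., 147.]), array([239., 231.]), array([242., 359.]), array([204., 377.]), array([284., 373.]), array([245., 486.])]
1.0 [array([236., 147.]), array([239., 234.]), array([243., 368.]), array([205., 383.]), array([283., 379.]), array([247., 500.])]
1.05 [array([236., 147.]), array([239., 237.]), array([243., 374.]), array([206., 387.]), array([283., 384.]), array([247., 509.])]
1.1 [array([236., 147.]), array([239., 239.]), array([244., 380.]), array([207., 390.]), array([283., 387.]), array([248., 516.])]
1.15 [array([236., 147.]), array([239., 241.]), array([244., 385.]), array([208., 393.]), array([282., 390.]), array([249., 522.])]
1.2 [array([236., 147.]), array([239., 243.]), array([245., 389.]), array([209., 395.]), array([282., 392.]), array([249., 526.])]
1.3 [array([236., 147.]), array([240., 246.]), array([245., 394.]), array([211., 396.]), array([281., 394.]), array([250., 531.])]
```

>>> play_rows:
  steps:
    - [[0,0.03,-0.06],[0,0,0]]
    - [[0,0.03,-0.06],[0,0,0]]
    - [[0,0,0],[0,0,0]]
    - [[0,0,0],[0,0,0]]

```text
time_s: 23.3
eef_pos: [462.6, -96.1, 206.7]
ee_rot: [0.0, 0.969, -0.246, 0.0]
force: [0.6, 0.5, 1.0]
grip_width: -0.0
```

```bash
python3 st.py;python3 -c "
from h import *
c=cams.camera_info('wrist')
snap('wrist','w13.png');x0,y0=270,90
im=cv2.imread('pics/w13.png')[y0:y0+130,x0:x0+100]; cv2.imwrite('pics/w13c.png',cv2.resize(im,None,fx=4.5,fy=4.5,interpolation=cv2.INTER_CUBIC))
f=lambda q:np.round((q-[x0,y0])*4.5)
for th in [1.0,1.1,1.2,1.3]:
    ax=-PX*np.sin(th)+np.array([0,0,np.cos(th)]); n=PX*np.cos(th)+np.array([0,0,np.sin(th)])
    print(th,[f(proj('wrist',PIN+ax*r+n*h+PY*y,c)) for r,h,y in [(0,0,0),(73,10,0),(73,0,10),(73,0,-10),(107,24,0),(107,-24,0)]])
"
```

```text
t 23.3 pos [462.64 -96.09 206.68] yaw -28.472855929079522 grip -0.0002542602240096722 F [0.58 0.51 0.99] T [ 0.061 -0.059  0.031]
F press frame [ 0.72 -0.29]
tz [ 1.23900046e-04 -5.56547340e-05 -9.99999991e-01] j6 0.043473850925328565
1.0 [array([ 202., -125.]), array([212., 112.]), array([163., 141.]), array([263., 137.]), array([216., 230.]), array([222., 341.])]
1.1 [array([ 202., -125.]), array([213., 135.]), array([165., 159.]), array([263., 154.]), array([218., 267.]), array([223., 349.])]
1.2 [array([ 202., -125.]), array([214., 154.]), array([167., 172.]), array([263., 168.]), array([220., 297.]), array([223., 351.])]
1.3 [array([ 202., -125.]), array([215., 168.]), array([169., 182.]), array([262., 178.]), array([221., 320.]), array([223., 348.])]
```

View pics/w13c.png

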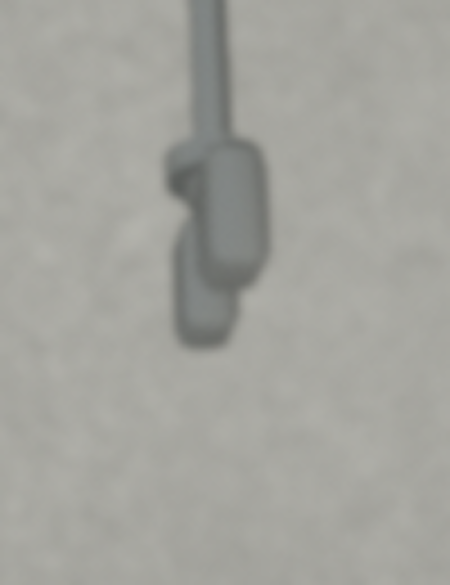

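```bash
python3 -c "
from h import *
th=1.16; Rt=R.from_rotvec(-th*PY)*down(np.radians(-28.4))
ax=-PX*np.sin(th)+np.array([0,0,np.cos(th)])
plan(PIN+ax*150,Rt,vmax=45,wmax=8.4)
print(PIN+ax*150, PIN+ax*84)
"
```

```text
n 8 shift local start [0.0032 0.0119 0.1572] after turn [0.0086 0.1487 0.0518] turn [ 1.4757 -0.0602 -0.0021]
[ 460.01499547 -104.50257637   87.90092941] [486.54039747 -50.11744277  61.54452047]
```

>>> play_rows:
  steps:
    - [[0,0,0],[0.1845,-0.0075,0]]
    - [[0,0,0],[0.1845,-0.0075,0]]
    - [[0,0,0],[0.1845,-0.0075,0]]
    - [[0,0,0],[0.1845,-0.0075,0]]
    - [[0,0,0],[0.1845,-0.0075,0]]
    - [[0,0,0],[0.1845,-0.0075,0]]
    - [[0,0,0],[0.1845,-0.0075,0]]
    - [[0,0,0],[0.1845,-0.0075,0]]
    - [[0.0022,0.0372,0.013],[0,0,0]]
    - [[0.0022,0.0372,0.013],[0,0,0]]
    - [[0.0021,0.0372,0.013],[0,0,0]]
    - [[0.0021,0.0372,0.013],[0,0,0]]
    - [[0,0,0],[0,0,0]]
    - [[0,0,0],[0,0,0]]
  grip: 0.5

```text
time_s: 24.75
eef_pos: [460.7, -104.0, 89.1]
ee_rot: [-0.537, 0.81, -0.206, 0.112]
force: [-0.0, 0.1, 0.3]
grip_width: 0.497
```

```bash
python3 st.py;python3 -c "
from h import *
c=cams.camera_info('wrist')
snap('wrist','w14.png');x0,y0=220,130
im=cv2.imread('pics/w14.png')[y0:y0+200,x0:x0+200]; cv2.imwrite('pics/w14c.png',cv2.resize(im,None,fx=3,fy=3,interpolation=cv2.INTER_CUBIC))
f=lambda q:np.round((q-[x0,y0])*3)
for th in [1.0,1.1,1.16,1.2,1.3]:
    ax=-PX*np.sin(th)+np.array([0,0,np.cos(th)]); n=PX*np.cos(th)+np.array([0,0,np.sin(th)])
    print(th,[f(proj('wrist',PIN+ax*r+n*h+PY*y,c)) for r,h,y in [(0,0,0),(100,0,0),(107,24,0),(107,-24,0)]])
th=1.16; Rt=R.from_rotvec(-th*PY)*down(np.radians(-28.4))
ax=-PX*np.sin(th)+np.array([0,0,np.cos(th)])
plan(PIN+ax*84,Rt,vmax=45,wmax=8.4)
"
```

```text
t 24.75 pos [ 460.68 -104.03   89.11] yaw -27.008806531304543 grip 0.4968707309842764 F [-0.03  0.09  0.32] T [-0.413  0.197 -0.017]
F press frame [0.07 0.06]
tz [ 0.4026478   0.82434911 -0.3978986 ] j6 -1.023730740051268
1.0 [array([296., 189.]), array([292., 225.]), array([287., 114.]), array([297., 340.])]
1.1 [array([296., 189.]), array([294., 270.]), array([289., 166.]), array([299., 383.])]
1.16 [array([296., 189.]), array([296., 296.]), array([290., 198.]), array([300., 407.])]
1.2 [array([296., 189.]), array([296., 312.]), array([291., 219.]), array([301., 421.])]
1.3 [array([296., 189.]), array([298., 351.]), array([294., 271.]), array([303., 454.])]
n 2 shift local start [-0.001   0.0026  0.0884] after turn [-0.0009  0.0025  0.0884] turn [-0.0008 -0.0016  0.0009]
```

View pics/w14c.png

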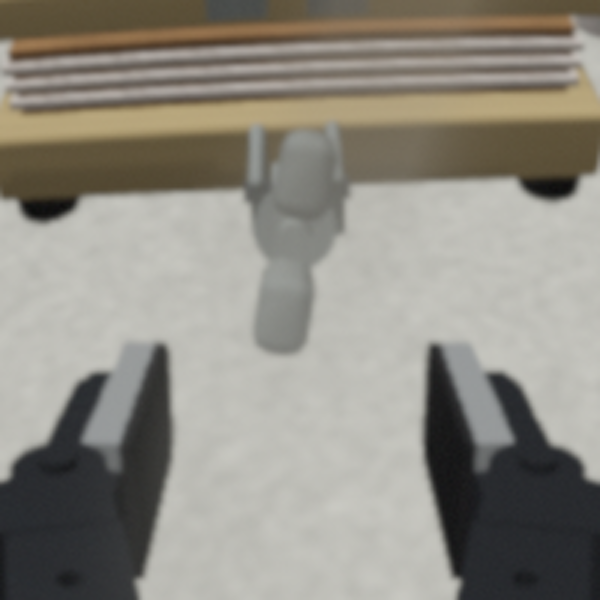

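```bash
python3 -c "
from h import *
th=1.02; Rt=R.from_rotvec(-th*PY)*down(np.radians(-28.4))
ax=-PX*np.sin(th)+np.array([0,0,np.cos(th)])
plan(PIN+ax*130,Rt,vmax=45,wmax=8.4)
plan(PIN+ax*84,Rt,vmax=45,wmax=8.4)
"
```

```text
n 1 shift local start [-0.0019 -0.0216  0.0287] after turn [-0.0021 -0.0254  0.0254] turn [-0.1789  0.0058  0.0007]
n 2 shift local start [-0.0016 -0.0131  0.0895] after turn [-0.0021 -0.0254  0.0867] turn [-0.1789  0.0058  0.0007]
```

>>> play_rows:
  steps:
    - [[0,0,0],[-0.179,0.006,0]]
    - [[-0.0021,-0.0254,0.0254],[0,0,0]]
    - [[0,0,0],[0,0,0]]
    - [[0,0,0],[0,0,0]]

```text
time_s: 25.2
eef_pos: [471.7, -80.6, 96.4]
ee_rot: [-0.477, 0.847, -0.213, 0.101]
force: [0.5, -0.4, 0.4]
grip_width: 0.501
```

```bash
python3 st.py;python3 -c "
from h import *
c=cams.camera_info('wrist')
snap('wrist','w15.png');x0,y0=220,130
im=cv2.imread('pics/w15.png')[y0:y0+200,x0:x0+200]; cv2.imwrite('pics/w15c.png',cv2.resize(im,None,fx=3,fy=3,interpolation=cv2.INTER_CUBIC))
f=lambda q:np.round((q-[x0,y0])*3)
for th in [.98,1.02,1.06]:
    ax=-PX*np.sin(th)+np.array([0,0,np.cos(th)]); n=PX*np.cos(th)+np.array([0,0,np.sin(th)])
    print(th,[f(proj('wrist',PIN+ax*r+n*h+PY*y,c)) for r,h,y in [(0,0,0),(100,0,0),(107,24,0),(107,-24,0)]])
th=1.02; Rt=R.from_rotvec(-th*PY)*down(np.radians(-28.4))
ax=-PX*np.sin(th)+np.array([0,0,np.cos(th)])
plan(PIN+ax*84,Rt,vmax=45,wmax=8.4)
"
```

```text
t 25.2 pos [471.73 -80.65  96.43] yaw -27.206204474999737 grip 0.5011057022346045 F [ 0.45 -0.43  0.37] T [-0.355  0.178  0.007]
F press frame [-0.19 -0.6 ]
tz [ 0.37391688  0.76495213 -0.52443723] j6 -0.9299675956933855
0.98 [array([296., 199.]), array([296., 304.]), array([291., 194.]), array([301., 428.])]
1.02 [array([296., 199.]), array([297., 323.]), array([292., 217.]), array([302., 444.])]
1.06 [array([296., 199.]), array([298., 341.]), array([293., 241.]), array([302., 459.])]
n 2 shift local start [-0.0004 -0.0004  0.0621] after turn [-0.0003 -0.0004  0.0621] turn [ 0.0012 -0.0016  0.0026]
```

View pics/w15c.png

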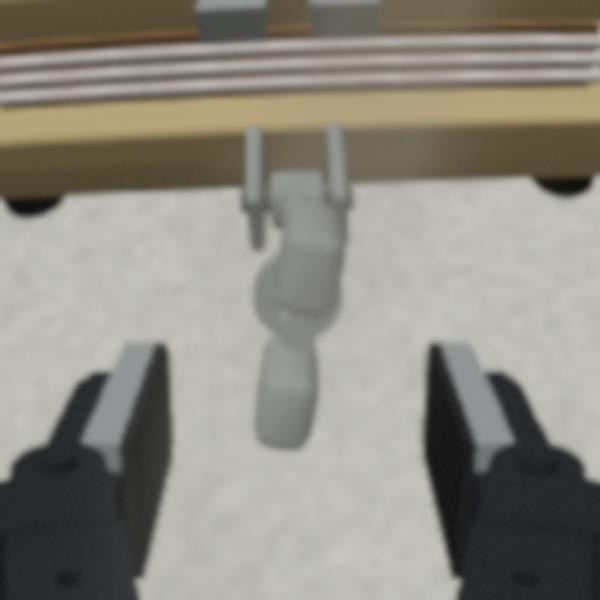

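>>> play_rows:
  steps:
    - [[-0.0002,0.001,0.0305],[0,0,0]]
    - [[-0.0002,0.001,0.0305],[0,0,0]]
    - [[0,0,0],[0,0,0]]
    - [[0,0,0],[0,0,0]]

```text
time_s: 25.65
eef_pos: [488.0, -47.0, 70.4]
ee_rot: [-0.478, 0.846, -0.214, 0.1]
force: [-0.1, -0.3, 0.5]
grip_width: 0.499
```

>>> play_rows:
  steps:
    - [[0,0,0],[0,0,0]]
    - [[0,0,0],[0,0,0]]
    - [[0,0,0],[0,0,0]]
    - [[0,0,0],[0,0,0]]
    - [[0,0,0],[0,0,0]]
    - [[0,0,0],[0,0,0]]
  grip: 1

```text
time_s: 26.25
eef_pos: [488.1, -47.4, 70.7]
ee_rot: [-0.477, 0.846, -0.214, 0.101]
force: [-4.7, -4.9, 3.8]
grip_width: 0.13
```

```bash
python3 st.py;python3 -c "
from h import *
s=ctrl.sense();v=s['eef_pos']-PIN;print(np.linalg.norm(v),v@PY,np.arctan2(-v@PX,v[2]))
snap('wrist','w16.png');x0,y0=220,130
im=cv2.imread('pics/w16.png')[y0:y0+200,x0:x0+200]; cv2.imwrite('pics/w16c.png',cv2.resize(im,None,fx=3,fy=3,interpolation=cv2.INTER_CUBIC))"
```

```text
t 26.25 pos [488.06 -47.39  70.73] yaw -27.31505977313134 grip 0.13039529595802038 F [-4.71 -4.93  3.76] T [-0.323  0.437  0.168]
F press frame [-6.5   2.07]
tz [ 0.37506257  0.76452479 -0.52424223] j6 -0.9580876307342135
85.35907241242133 -0.16547329267571112 1.046547408129489
```

View pics/w16c.png

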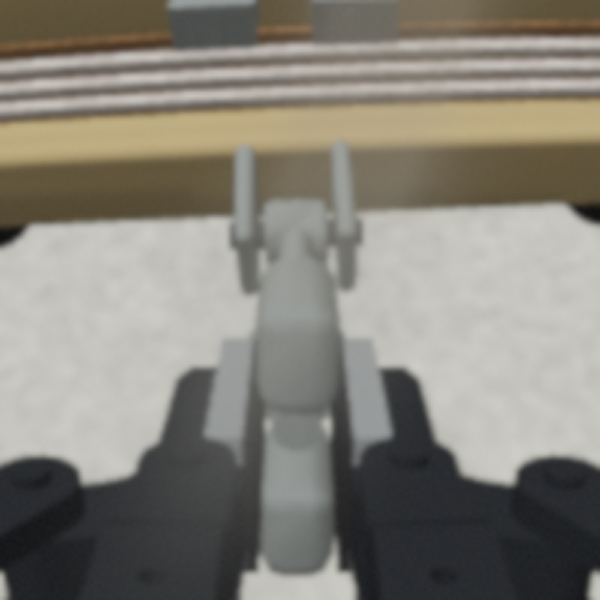

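>>> play_rows:
  steps:
    - [[0,0,-0.0004],[0,0,-0.16]]
    - [[0,0,0],[0,0,0]]
    - [[0.0003,0.0068,0.0003],[0.0762,-0.0033,0]]
    - [[0,0,0],[0,0,0]]

```text
time_s: 26.7
eef_pos: [487.0, -50.2, 65.8]
ee_rot: [-0.497, 0.843, -0.156, 0.134]
force: [-7.2, -5.2, 3.2]
grip_width: 0.128
```

>>> play_rows:
  steps:
    - [[0,0,0],[0,0,0]]
    - [[0,0,0],[0,0,0]]
    - [[0,0,0],[0,0,0]]
    - [[0,0,-0.035],[0,0,0]]
    - [[0,0,-0.035],[0,0,0]]
    - [[0,0,0],[0,0,0]]
    - [[0,0,0],[0,0,0]]
  grip: 0.5

```text
time_s: 27.4
eef_pos: [467.6, -90.9, 90.8]
ee_rot: [-0.496, 0.844, -0.156, 0.134]
force: [0.0, 0.6, 0.2]
grip_width: 0.496
```

```bash
python3 st.py;python3 -c "
from h import *
snap('wrist','w17.png');x0,y0=220,130
im=cv2.imread('pics/w17.png')[y0:y0+200,x0:x0+200]; cv2.imwrite('pics/w17c.png',cv2.resize(im,None,fx=3,fy=3,interpolation=cv2.INTER_CUBIC))
c=cams.camera_info('wrist')
f=lambda q:np.round((q-[x0,y0])*3)
for th in [1.02,1.06,1.1,1.14]:
    ax=-PX*np.sin(th)+np.array([0,0,np.cos(th)]); n=PX*np.cos(th)+np.array([0,0,np.sin(th)])
    print(th,[f(proj('wrist',PIN+ax*r+n*h+PY*y,c)) for r,h,y in [(0,0,0),(100,0,0),(107,24,0),(107,-24,0)]])
plan(PIN-44*PX+[0,0,120],down(np.radians(-26)))"
```

```text
t 27.4 pos [467.61 -90.91  90.84] yaw -23.40101617152977 grip 0.49593285113033103 F [0.02 0.56 0.24] T [-0.377  0.187  0.001]
F press frame [0.51 0.23]
tz [ 0.38093102  0.79471214 -0.47257188] j6 -1.0976738197241198
1.02 [array([299., 187.]), array([299., 274.]), array([310., 163.]), array([289., 395.])]
1.06 [array([299., 187.]), array([297., 292.]), array([308., 186.]), array([288., 412.])]
1.1 [array([299., 187.]), array([296., 310.]), array([306., 209.]), array([286., 428.])]
1.14 [array([299., 187.]), array([294., 328.]), array([304., 232.]), array([285., 442.])]
n 8 shift local start [ 0.0094 -0.1158  0.055 ] after turn [-0.0007 -0.1033 -0.0765] turn [-1.3734 -0.0498  0.1017]
```

View pics/w17c.png

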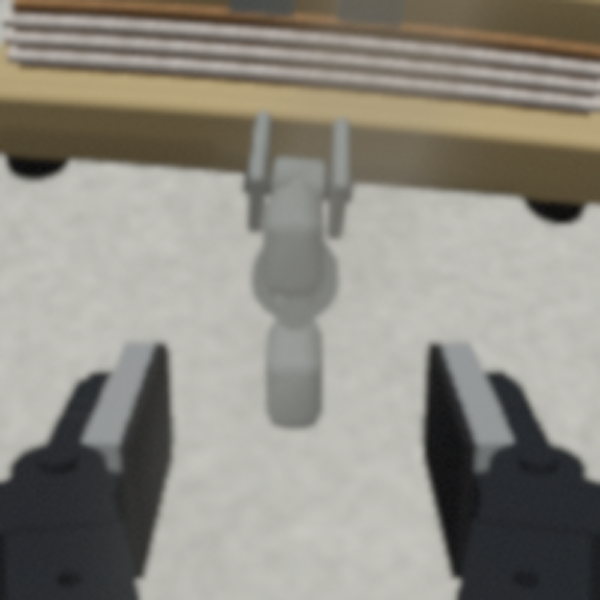

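>>> play_rows:
  steps:
    - [[0,0,0],[-0.1717,-0.0062,0.0127]]
    - [[0,0,0],[-0.1717,-0.0062,0.0127]]
    - [[0,0,0],[-0.1717,-0.0062,0.0127]]
    - [[0,0,0],[-0.1717,-0.0062,0.0127]]
    - [[0,0,0],[-0.1717,-0.0062,0.0127]]
    - [[0,0,0],[-0.1717,-0.0062,0.0127]]
    - [[0,0,0],[-0.1717,-0.0062,0.0127]]
    - [[0,0,0],[-0.1717,-0.0062,0.0127]]
    - [[0,0,-0.0383],[0,0,0]]
    - [[0,0,-0.0383],[0,0,0]]
    - [[-0.0003,-0.0516,0],[0,0,0]]
    - [[-0.0003,-0.0516,0],[0,0,0]]
    - [[0,0,0],[0,0,0]]
    - [[0,0,0],[0,0,0]]
  grip: 1

```text
time_s: 28.85
eef_pos: [500.7, -19.9, 147.5]
ee_rot: [0.0, 0.975, -0.224, -0.001]
force: [-0.2, -0.2, -0.2]
grip_width: 0.001
```

```bash
python3 st.py;python3 -c "
from h import *
s=ctrl.sense();v=s['eef_pos']-PIN;print(v@PX,v@PY)
snap('wrist','w18.png')
plan(PIN-44*PX+[0,0,120],down(np.radians(-26)))"
```

```text
t 28.85 pos [500.69 -19.87 147.52] yaw -25.85236294093418 grip 0.0012297163801013623 F [-0.21 -0.23 -0.18] T [-0.    0.03 -0.04]
F press frame [-0.29  0.09]
tz [-1.07729144e-03 -2.69221379e-05 -9.99999419e-01] j6 0.1776342193200374
-43.622654098074555 0.5425857668541065
n 1 shift local start [ 0.0004 -0.0005 -0.0005] after turn [ 0.0004 -0.0005 -0.0005] turn [0.0008 0.0009 0.0014]
```

View pics/w18.png

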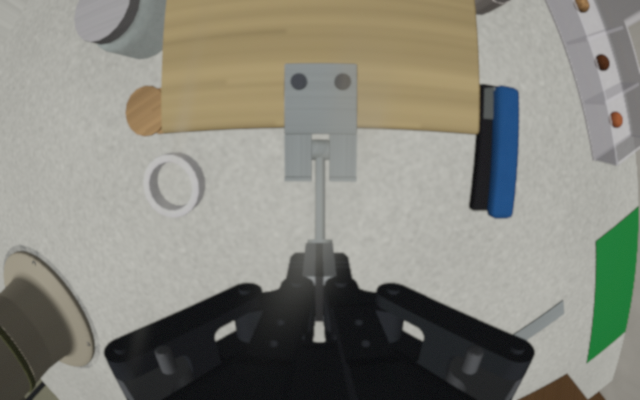

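>>> play_rows:
  steps:
    - [[0,-0.0022,0.045],[0,0,0]]
    - [[0,0,0.045],[0,0,0]]
    - [[0,0,0.004],[0,0,0]]
    - [[0,0,0.004],[0,0,0]]
    - [[0,0,0.004],[0,0,0]]
    - [[0,0,0.004],[0,0,0]]
    - [[0,0,0],[0,0,0]]

```text
time_s: 29.6
eef_pos: [502.0, -19.8, 69.2]
ee_rot: [0.0, 0.974, -0.225, 0.001]
force: [-0.6, -0.0, -0.1]
grip_width: 0.004
```

>>> play_rows:
  steps:
    - [[0,0,0.004],[0,0,0]]
    - [[0,0,0.004],[0,0,0]]
    - [[0,0,0],[0,0,0]]

```text
time_s: 29.9
eef_pos: [501.6, -19.6, 62.4]
ee_rot: [0.0, 0.974, -0.225, -0.0]
force: [0.9, -0.6, 0.7]
grip_width: -0.001
```

>>> play_rows:
  steps:
    - [[0,0,0.004],[0,0,0]]
    - [[0,0,0.004],[0,0,0]]
    - [[0,0,0],[0,0,0]]

```text
time_s: 30.2
eef_pos: [501.7, -19.6, 56.4]
ee_rot: [0.0, 0.974, -0.225, -0.0]
force: [0.5, -0.2, 0.8]
grip_width: -0.0
```

>>> play_rows:
  steps:
    - [[0,0,0.003],[0,0,0]]
    - [[0,0,0.003],[0,0,0]]
    - [[0,0,0],[0,0,0]]

```text
time_s: 30.5
eef_pos: [501.7, -19.7, 52.0]
ee_rot: [0.0, 0.974, -0.225, 0.0]
force: [-1.0, 0.4, -0.3]
grip_width: 0.001
```

>>> play_rows:
  steps:
    - [[0,0,0.003],[0,0,0]]
    - [[0,0,0.002],[0,0,0]]
    - [[0,0,0],[0,0,0]]

```text
time_s: 30.8
eef_pos: [501.7, -19.7, 48.3]
ee_rot: [0.0, 0.974, -0.225, 0.0]
force: [0.2, -0.3, 1.0]
grip_width: 0.002
```

>>> play_rows:
  steps:
    - [[0,0,0.003],[0,0,0]]
    - [[0,0,0],[0,0,0]]

```text
time_s: 31.0
eef_pos: [501.7, -19.7, 46.0]
ee_rot: [0.0, 0.974, -0.225, 0.0]
force: [0.3, -0.8, -0.3]
grip_width: 0.0
```

>>> play_rows:
  steps:
    - [[0,0,0.002],[0,0,0]]
    - [[0,0,0],[0,0,0]]

```text
time_s: 31.2
eef_pos: [501.7, -19.7, 44.6]
ee_rot: [0.0, 0.974, -0.225, 0.0]
force: [-0.7, -1.0, 0.6]
grip_width: -0.001
```

```bash
python3 st.py;python3 -c "
from h import *
snap('wrist','w19.png')"
```

```text
t 31.2 pos [501.73 -19.68  44.59] yaw -26.013642160937863 grip -0.0007592570684757955 F [-0.68 -1.02  0.57] T [-0.048 -0.009  0.044]
F press frame [-1.22  0.16]
tz [ 1.07907124e-04 -5.29166145e-04 -9.99999854e-01] j6 0.1817419668573506
```

View pics/w19.png

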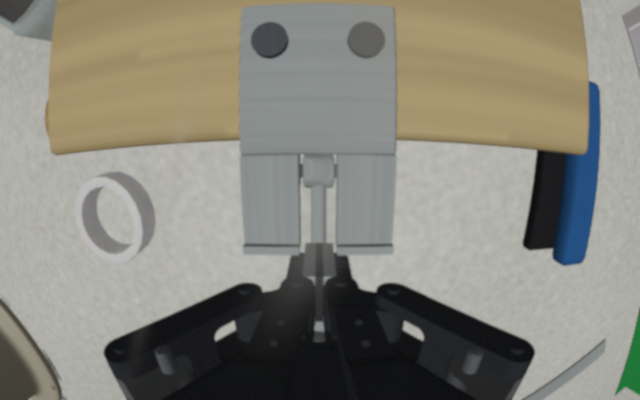

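>>> play_rows:
  steps:
    - [[0,0,0.002],[0,0,0]]
    - [[0,0,0],[0,0,0]]

```text
time_s: 31.45
eef_pos: [501.8, -19.7, 43.2]
ee_rot: [0.0, 0.974, -0.225, 0.0]
force: [0.1, -0.4, 1.5]
grip_width: -0.001
```

>>> play_rows:
  steps:
    - [[0,0,0.002],[0,0,0]]
    - [[0,0,0],[0,0,0]]

```text
time_s: 31.65
eef_pos: [502.0, -19.9, 42.4]
ee_rot: [0.0, 0.974, -0.225, 0.0]
force: [-2.5, -0.2, 9.1]
grip_width: 0.004
```

>>> play_rows:
  steps:
    - [[0,0,0.002],[0,0,0]]
    - [[0,0,0],[0,0,0]]

```text
time_s: 31.85
eef_pos: [502.1, -20.0, 41.8]
ee_rot: [0.001, 0.974, -0.225, 0.001]
force: [-6.9, -0.8, 21.9]
grip_width: 0.001
```

>>> play_rows:
  steps:
    - [[0,0,-0.01],[0,0,0]]
    - [[0,0,-0.05],[0,0,0]]
    - [[0,0,-0.06],[0,0,0]]
    - [[0,0,-0.06],[0,0,0]]
    - [[0,0.05,-0.03],[0,0,0]]
    - [[0,0.05,0],[0,0,0]]
    - [[0,0,0],[0,0,0]]
    - [[0,0,0],[0,0,0]]

```text
time_s: 32.65
eef_pos: [468.7, -87.2, 197.7]
ee_rot: [0.0, 0.974, -0.226, 0.0]
force: [0.6, -0.2, -0.1]
grip_width: -0.003
```

```bash
python3 st.py;python3 -c "
from h import *
snap('wrist','w20.png');snap('side','s20.png')
c=cams.camera_info('wrist')
x0,y0=240,80
for th in [1.1,1.25,1.3,1.35]:
    ax=-PX*np.sin(th)+np.array([0,0,np.cos(th)]); n=PX*np.cos(th)+np.array([0,0,np.sin(th)])
    print(th,[np.round((proj('wrist',PIN+ax*r+n*h+PY*y,c)-[x0,y0])*3.5) for r,h,y in [(0,0,0),(73,0,10),(73,0,-10),(107,24,0),(107,-24,0)]])
im=cv2.imread('pics/w20.png')[y0:y0+160,x0:x0+170]; cv2.imwrite('pics/w20c.png',cv2.resize(im,None,fx=3.5,fy=3.5,interpolation=cv2.INTER_CUBIC))"
```

```text
t 32.65 pos [468.67 -87.22 197.7 ] yaw -26.099163469640963 grip -0.0026591355961470696 F [ 0.6  -0.19 -0.06] T [-0.055 -0.031 -0.066]
F press frame [ 0.1  -0.62]
tz [ 2.50911865e-04 -1.98551789e-04 -9.99999949e-01] j6 0.025143972566655882
1.1 [array([277., -30.]), array([238., 202.]), array([316., 202.]), array([277., 298.]), array([277., 354.])]
1.25 [array([277., -30.]), array([239., 215.]), array([314., 215.]), array([277., 329.]), array([277., 353.])]
1.3 [array([277., -30.]), array([240., 218.]), array([314., 218.]), array([277., 336.]), array([277., 350.])]
1.35 [array([277., -30.]), array([240., 221.]), array([313., 221.]), array([277., 342.]), array([277., 347.])]
```

View pics/w20c.png

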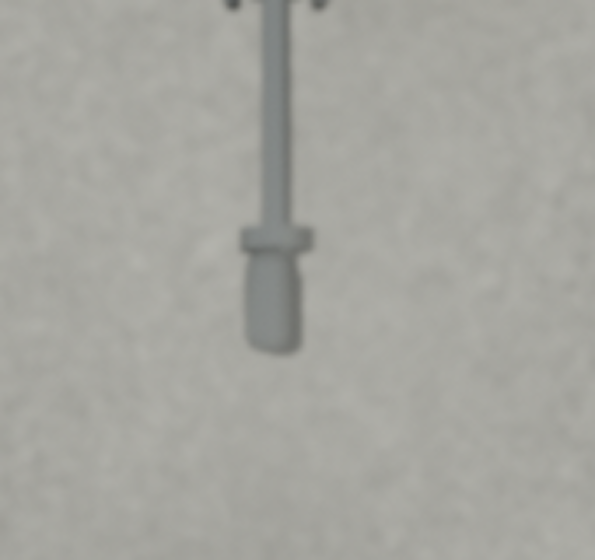

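View pics/s20.png

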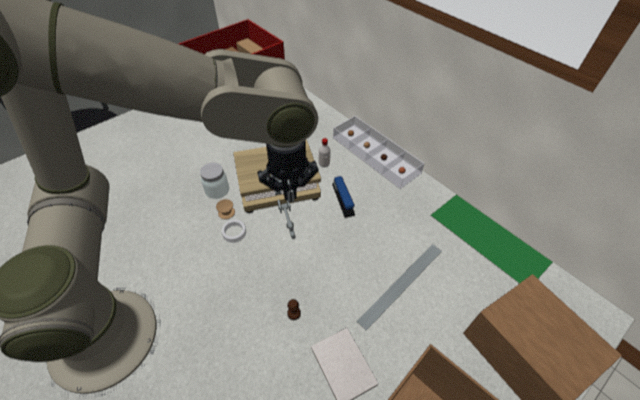

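```bash
python3 -c "
from h import *
print(ctrl.finish_job()); print(ctrl.sense()['time_s'])"
```

```text
the job is handed in; nothing more can be done
None
the job is handed in; nothing more can be done
```

The press is released. I unscrewed the wing nut until the bolt came free, swung the eyebolt out of the slot and pushed it down to its stop. I handed it in with the gripper well clear.

- **Nut:** The bolt tested as blocked after about 1.8 and 2.1 rad. It swung free with 1 N or less after about 2.4 rad, once past an initial 4.4 N. The final position is about 2.5 rad, or 6 mm up the thread. That puts the nut an estimated 4 to 5 mm above the lug face, inside the 3.7 to 7.5 mm window; I did not measure the lid's rise directly.
- **Bolt:** The stop was felt as the force jumped from about 1 N to 22 N on the shank. The last wrist picture shows both wings overlapping, which fits the bolt lying nearly level at about 1.35 rad.
- **Bystanders:** In the last side picture, the ones in view stand where they did at the start.
- **Time:** The job took about 33 s.

**Slips:**
- One push with the closed fingertips landed on the end of a wing. It briefly reached about 50 N and turned the nut back about 0.2 rad. I regripped, restored the nut and added about 0.13 rad, so the last bit of unscrewing came after the bolt was already out of the slot.
- The test at 2.1 rad was ambiguous because I did not tilt the tool with the bolt, so that "blocked" reading is less certain.

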